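# Set out the fish station's sharpening stone, blue flat up

### The job

Open the lid of the bay marked with the blue tag and no other, take out its six-sided sharpening stone and turn or roll it so that it lies still across both rails of the holder on the blue board, about centred between them, with its blue flat facing straight up; set it down gently, do not drop it. Shut the lid again, and leave the other things on the worktop where they are.

Things in the scene. Friction and masses are not known exactly. Their poses are not given: they have to be found in the camera images.
- caddy: fixed steel caddy: row of 3 lidded bays along its y, pitch 136 mm; depth x -124..+72 mm, width 414. Origin on worktop at row centre under the stones; +x from front to hinges. Back wall (inner face x +66) 94 high; side walls 130 apart, 94 high (45 high for x < -29); front wall outer face x -91, 32 high; tag ledge before it 24 high; floor 6
- bay_a (a point): left (+y, seen from the robot) bay, fixed to the caddy: where its stone's centre lies at the start (within 6 mm), 57 mm above the worktop. The stone lies along the caddy's y on two ribs 35 mm either side of the middle, tops 30 mm above the worktop. An open lid stands close behind: a gripper coming straight down would hit it, so reach in leaning back about 30 degrees to the caddy's front
- lid_a (a joint): hinge angle of bay_a's white lid, rad: 0 shut, 1.9 fully open. Axis along the caddy's y, 66 mm behind the bay point, 95 mm above the worktop; opens up and back. 128 mm wide, 4 thick: level panel 96 mm forward from the hinge, then a panel sloping 58 mm forward and 58 down. Stiff hinge: stays at any angle; about 3 N at the knob moves it
- knob_a (a point): centre of lid_a's black barrel knob: 20 mm thick, 34 mm long, lying along the caddy's y on a thin stem; 34 mm above the hinge axis and 80 mm in front of it when shut. Pinched on its two flat ends it turns between the fingers as the lid swings
- bay_b (a point): middle bay, fixed to the caddy: where its stone's centre lies at the start (within 6 mm), 57 mm above the worktop. The stone lies along the caddy's y on two ribs 35 mm either side of the middle, tops 30 mm above the worktop. An open lid stands close behind: a gripper coming straight down would hit it, so reach in leaning back about 30 degrees to the caddy's front
- lid_b (a joint): hinge angle of bay_b's white lid, rad: 0 shut, 1.9 fully open. Axis along the caddy's y, 66 mm behind the bay point, 95 mm above the worktop; opens up and back. 128 mm wide, 4 thick: level panel 96 mm forward from the hinge, then a panel sloping 58 mm forward and 58 down. Stiff hinge: stays at any angle; about 3 N at the knob moves it
- knob_b (a point): centre of lid_b's black barrel knob: 20 mm thick, 34 mm long, lying along the caddy's y on a thin stem; 34 mm above the hinge axis and 80 mm in front of it when shut. Pinched on its two flat ends it turns between the fingers as the lid swings
- bay_c (a point): right (-y) bay, fixed to the caddy: where its stone's centre lies at the start (within 6 mm), 57 mm above the worktop. The stone lies along the caddy's y on two ribs 35 mm either side of the middle, tops 30 mm above the worktop. An open lid stands close behind: a gripper coming straight down would hit it, so reach in leaning back about 30 degrees to the caddy's front
- lid_c (a joint): hinge angle of bay_c's white lid, rad: 0 shut, 1.9 fully open. Axis along the caddy's y, 66 mm behind the bay point, 95 mm above the worktop; opens up and back. 128 mm wide, 4 thick: level panel 96 mm forward from the hinge, then a panel sloping 58 mm forward and 58 down. Stiff hinge: stays at any angle; about 3 N at the knob moves it
- knob_c (a point): centre of lid_c's black barrel knob: 20 mm thick, 34 mm long, lying along the caddy's y on a thin stem; 34 mm above the hinge axis and 80 mm in front of it when shut. Pinched on its two flat ends it turns between the fingers as the lid swings
- tag_blue: blue plastic tag 28 x 80 x 5 mm fixed on the ledge in front of one bay (107 mm before that bay's point); origin: centre of its underside. Marks the fish station's bay
- tag_red: red plastic tag 28 x 80 x 5 mm fixed on the ledge in front of one bay (107 mm before that bay's point); origin: centre of its underside. Marks another station's bay
- tag_green: green plastic tag 28 x 80 x 5 mm fixed on the ledge in front of one bay (107 mm before that bay's point); origin: centre of its underside. Marks another station's bay
- stone_p: sharpening stone, one of 3 alike, one in each bay (any): grey hexagonal prism, 54 mm across flats, 62 across corners, 110 long, about 0.45 kg; one long flat is blue, with a blue dash beside it on each end. Origin: its centre; y along its length, z out of the blue flat. Starts on another flat, blue not up. Gripped on two opposite flats the tool leans 30 degrees about its length
- stone_q: sharpening stone, one of 3 alike, one in each bay (any): grey hexagonal prism, 54 mm across flats, 62 across corners, 110 long, about 0.45 kg; one long flat is blue, with a blue dash beside it on each end. Origin: its centre; y along its length, z out of the blue flat. Starts on another flat, blue not up. Gripped on two opposite flats the tool leans 30 degrees about its length
- stone_r: sharpening stone, one of 3 alike, one in each bay (any): grey hexagonal prism, 54 mm across flats, 62 across corners, 110 long, about 0.45 kg; one long flat is blue, with a blue dash beside it on each end. Origin: its centre; y along its length, z out of the blue flat. Starts on another flat, blue not up. Gripped on two opposite flats the tool leans 30 degrees about its length
- board: blue board 240 (x) x 180 (y) x 15 mm, fixed; on it a holder: black base, top 20 mm above the worktop, two rubber rails along x, 160 long, 9 wide, at y +35 and -35 mm, tops 44 mm up, a stop 10 mm higher at each rail end. A stone lies across both rails, length along y, centre 71 mm above the worktop, and can be rolled along them. Origin: centre of underside
- knife: fillet knife, black handle, 290 mm long, lies on the worktop behind the board; 18 mm high (bystander: leave it; origin at its underside)
- bowl: steel bowl, 130 mm across, 55 mm high (bystander: leave it; origin at its underside)
- jar: glass jar with steel lid, 76 mm across, 100 mm high (bystander: leave it; origin at its underside)
- bottle: white bottle with red cap, 60 mm across, 150 mm high (bystander: leave it; origin at its underside)
- mould: white baking mould, 170 x 120 x 28 mm, on the right (bystander: leave it; origin at its underside)
- cup: white cup, 70 mm across, 70 mm high (bystander: leave it; origin at its underside)

How it is judged:
On the way, in this order (a step that is already met when the one before it is completed fails the run):
1. the lid of the blue-tagged bay is open (more than 0.9 rad) (((horizontal distance between tag_blue and bay_a below 0.14 m and value of joint lid_a above 0.9 rad) or (horizontal distance between tag_blue and bay_b below 0.14 m and value of joint lid_b above 0.9 rad) or (horizontal distance between tag_blue and bay_c below 0.14 m and value of joint lid_c above 0.9 rad))), for 0.2 s.
2. a stone lies released across both rails of the holder, blue flat up (((angle between stone_p's own z axis and vertical below 0.12 rad and x of stone_p in the frame of board between -0.065 and 0.065 m and y of stone_p in the frame of board between -0.022 and 0.022 m and z of stone_p in the frame of board between 0.064 and 0.078 m and angle between the y axis of stone_p and the y axis of board, either way round below 0.26 rad and contact force between the fingers and stone_p below 0.2 N and linear speed of stone_p below 0.03 m/s and angular speed of stone_p below 0.3 rad/s) or (angle between stone_q's own z axis and vertical below 0.12 rad and x of stone_q in the frame of board between -0.065 and 0.065 m and y of stone_q in the frame of board between -0.022 and 0.022 m and z of stone_q in the frame of board between 0.064 and 0.078 m and angle between the y axis of stone_q and the y axis of board, either way round below 0.26 rad and contact force between the fingers and stone_q below 0.2 N and linear speed of stone_q below 0.03 m/s and angular speed of stone_q below 0.3 rad/s) or (angle between stone_r's own z axis and vertical below 0.12 rad and x of stone_r in the frame of board between -0.065 and 0.065 m and y of stone_r in the frame of board between -0.022 and 0.022 m and z of stone_r in the frame of board between 0.064 and 0.078 m and angle between the y axis of stone_r and the y axis of board, either way round below 0.26 rad and contact force between the fingers and stone_r below 0.2 N and linear speed of stone_r below 0.03 m/s and angular speed of stone_r below 0.3 rad/s))), for 0.3 s.
At the end, for the whole second after the job is handed in: The stone from the blue-tagged bay lies still and released across both rails: blue flat up within 7 degrees, centre within 65 mm of the middle along the rails and 22 mm across them, length square to the rails within 15 degrees; all three lids are shut (under 0.08 rad) (((angle between stone_p's own z axis and vertical below 0.12 rad and x of stone_p in the frame of board between -0.065 and 0.065 m and y of stone_p in the frame of board between -0.022 and 0.022 m and z of stone_p in the frame of board between 0.064 and 0.078 m and angle between the y axis of stone_p and the y axis of board, either way round below 0.26 rad and contact force between the fingers and stone_p below 0.2 N and linear speed of stone_p below 0.03 m/s and angular speed of stone_p below 0.3 rad/s) or (angle between stone_q's own z axis and vertical below 0.12 rad and x of stone_q in the frame of board between -0.065 and 0.065 m and y of stone_q in the frame of board between -0.022 and 0.022 m and z of stone_q in the frame of board between 0.064 and 0.078 m and angle between the y axis of stone_q and the y axis of board, either way round below 0.26 rad and contact force between the fingers and stone_q below 0.2 N and linear speed of stone_q below 0.03 m/s and angular speed of stone_q below 0.3 rad/s) or (angle between stone_r's own z axis and vertical below 0.12 rad and x of stone_r in the frame of board between -0.065 and 0.065 m and y of stone_r in the frame of board between -0.022 and 0.022 m and z of stone_r in the frame of board between 0.064 and 0.078 m and angle between the y axis of stone_r and the y axis of board, either way round below 0.26 rad and contact force between the fingers and stone_r below 0.2 N and linear speed of stone_r below 0.03 m/s and angular speed of stone_r below 0.3 rad/s)) and value of joint each of lid_a, lid_b, lid_c below 0.08 rad); the robot touches nothing.
It fails at once if a lid without the blue tag is opened (more than 0.15 rad) ((not (horizontal distance between tag_blue and bay_a below 0.14 m) and value of joint lid_a above 0.15 rad) or (not (horizontal distance between tag_blue and bay_b below 0.14 m) and value of joint lid_b above 0.15 rad) or (not (horizontal distance between tag_blue and bay_c below 0.14 m) and value of joint lid_c above 0.15 rad)).
It fails at once if a stone is dropped: it falls free of the fingers, faster than 0.35 m/s, above 100 mm over the worktop ((height (world z) of stone_p above 0.1 m and linear speed of stone_p above 0.35 m/s and contact force between the fingers and stone_p below 0.1 N) or (height (world z) of stone_q above 0.1 m and linear speed of stone_q above 0.35 m/s and contact force between the fingers and stone_q below 0.1 N) or (height (world z) of stone_r above 0.1 m and linear speed of stone_r above 0.35 m/s and contact force between the fingers and stone_r below 0.1 N)).
It fails at once if a stone is slammed on the board (more than 60 N) (contact force between any of stone_p, stone_q, stone_r and board above 60 N).
It fails at once if a bystander is moved more than 40 mm (distance of any of knife, bowl, jar, bottle, mould, cup from where it was at the start of the episode above 0.04 m).
It also fails if it takes over 72 s, if anything falls off the work surface, if the arm or the gripper's body presses on something with over 40 N, if the wrist force passes 120 N, or if a joint passes its speed limit or range.

### The arm

A 7-joint arm with a two-finger parallel gripper is mounted at the origin on the work surface. World frame = base frame: x ahead of the robot, y to its left, z up, the work surface at z = 0. Lengths are in m, angles in rad, forces in N, time in s.
With the tool pointing down it reaches from about 0.425 to 0.825 m from the base axis. Payload 3.6 kg.
Tool frame: the origin (TCP) lies on the centre line of the jaws, within the pads' length; the fingertips stand 8 mm ahead of it and the grasp point (between the pads) lies 11 mm behind it; x points along the fingers, y is the direction in which the jaws open and shut, and the axes are right-handed (so a half turn about x gives the same grasp; the last joint's range is limited). The gripper opens to 93 mm and grips with 3 to 60 N. Pads are 15 mm wide; open, the fingers measure 128 mm over their backs; the gripper's body (75 mm by 188 mm) begins 65 mm behind the grasp point.
Start: joints at [-0.026, 0.615, -0.013, 1.423, 0.008, 1.103, -0.04], TCP at [0.65, 0, 0.192] pointing down, gripper open.
Joint ranges: [-3.12, 3.12], [-0.3, 2.06], [-1.34, 1.32], [0.26, 2.42], [-1.36, 4.5], [0.01, 1.98], [-2.84, 2.84]. Speed limits (rad/s): [2.79, 2.79, 3.14, 3.14, 3.14, 3.14, 3.14].

### API

Orientations are given as a unit quaternion [w, x, y, z].
In Python, from rig import env, move_gripper, kin, imaging, order gives the robot as it stands. Calls block until the motion is done:
- env.move_pose(position, orientation): joint-space move of the TCP to a pose.
- env.move_straight(position, attitude=None, velocity=0.15, threshold=None): straight line of the TCP; attitude=None keeps the orientation; velocity is the mean speed in m/s. With threshold (N) it stops when the force on the tool has changed by that much, and returns True; else False.
- env.movej(angles): joint-space move.
- move_gripper(opening, grip_force=None): opening from 0.0 (shut) to 1.0 (fully open); grip_force is the grip in N (None keeps the last); returns when the fingers have stopped.
- env.sleep(seconds).
- kin.inverse_kinematics(position, orientation): joint angles nearest the present ones, or None.
- env.get_state(): the state.
- imaging.capture(name): name is "scene" or "side" or "wrist"; returns (picture, depth): 420x560x3 uint8, blue, green, red; 420x560 float32, m along the optical axis (not along the pixel's ray), 0 where there is no reading.
- imaging.calibration(name): a dict with "fx", "fy", "cx", "cy" (pixels), "origin" and "attitude" of the camera in the world; the wrist camera has in their place "hand_eye" (4x4, takes a point from camera to tool coordinates, whose origin is the TCP and whose axes are the tool frame's). Camera axes: x right, y down, z forward; pixel columns grow to the right and rows downward; lengths in m; the calibration is good to about 2 mm. A picture is of the moment at which its call begins: read the wrist's pose just before it. calibration takes no time and is no camera call.
A pose or a line that the arm cannot do raises env.Unreachable and nothing moves.
- order.close_job(): hands the job in, once; it reports no verdict.
The state is a dict: "t": time; "joints": joint angles; "joint_vel": joint speeds; "effort": joint torques, N m; "position": TCP position; "ee_rot": TCP orientation; "wrist_force": force on the tool from outside, world axes, zero at the start; "ft_torque": the same for the moment, N m; "finger_gap": opening from 0.0 (shut) to 1.0 (fully open).
Only numpy, scipy, OpenCV 4.12 (cv2) and the standard library are available. Lean on these libraries where they do the work, as an engineer would, in place of code of your own. Each camera call takes 0.05 s, during which the arm holds its last target.

## Working session

There is one attempt and no reset: what is moved stays moved. The work goes in short steps, each a Python script; the robot and the scene stay as the last script left them, time stands still between calls to the robot, and variables do not carry over. Pictures are saved under pics/ and viewed, and the job is handed in when it is done.

```bash
ls; mkdir -p pics
cat > h.py <<'E'
import numpy as np, cv2
from scipy.spatial.transform import Rotation as R
from rig import env, move_gripper, kin, imaging, order
def Q(M):
    q=R.from_matrix(M).as_quat(); return np.array([q[3],q[0],q[1],q[2]])
def M(q): return R.from_quat([q[1],q[2],q[3],q[0]]).as_matrix()
def shot(name,fn=None):
    st=env.get_state(); im,d=imaging.capture(name); c=imaging.calibration(name)
    if 'hand_eye' in c:
        T=np.eye(4);T[:3,:3]=M(st['ee_rot']);T[:3,3]=st['position'];T=T@np.array(c['hand_eye']);Rc,o=T[:3,:3],T[:3,3]
    else:
        a=np.array(c['attitude']); Rc=a if a.shape==(3,3) else M(a); o=np.array(c['origin'])
    if fn: cv2.imwrite('pics/'+fn,im)
    return im,d,c,Rc,o
def cloud(d,c,Rc,o):
    v,u=np.mgrid[:d.shape[0],:d.shape[1]]
    p=np.stack([(u-c['cx'])/c['fx']*d,(v-c['cy'])/c['fy']*d,d],-1)
    return p@Rc.T+o
E
cat > s1.py <<'E'
from h import *
for n in ['scene','side','wrist']:
    im,d,c,Rc,o=shot(n,n+'1.png'); np.savez(n+'1.npz',im=im,d=d,Rc=Rc,o=o,c=[c[k] for k in('fx','fy','cx','cy')])
    print(n,c)
print(env.get_state())
E
python3 s1.py
```

```text
pics
scene {'fx': 398.5747987547125, 'fy': 398.5747987547125, 'cx': 279.5994435055999, 'cy': 207.6403001297916, 'origin': array([1.32153149, 0.16400993, 1.20980453]), 'attitude': array([-0.18286333,  0.59491934,  0.74876012, -0.22801374])}
side {'fx': 474.0532766592872, 'fy': 474.0532766592872, 'cx': 282.97433848420894, 'cy': 211.57709895458214, 'origin': array([-0.09554001,  0.70014021,  1.19920477]), 'attitude': array([ 0.13253713, -0.35164291,  0.86501777, -0.33245364])}
wrist {'fx': 313.04866893639075, 'fy': 313.04866893639075, 'cx': 278.9811558495668, 'cy': 205.26994151100502, 'hand_eye': array([[ 2.18144685e-04, -2.48409250e-01,  9.68655149e-01,
        -1.93313384e-01],
       [ 9.99999855e-01,  5.31145065e-04, -8.89927714e-05,
         8.65512072e-04],
       [-4.92389774e-04,  9.68655028e-01,  2.48409330e-01,
        -6.82701888e-02],
       [ 0.00000000e+00,  0.00000000e+00,  0.00000000e+00,
         1.00000000e+00]])}
{'t': 0.15, 'joints': array([-0.02651732,  0.61569015, -0.01258945,  1.42449323,  0.00812798,
        1.10339754, -0.04037902]), 'joint_vel': array([-0.00091028, -0.00139186,  0.00198503, -0.00440828, -0.00098823,
       -0.00048512,  0.00018652]), 'effort': array([ 1.13936116e-03, -4.59350109e+01,  2.09416850e-01, -1.65943640e+01,
       -6.11101720e-02,  1.81601685e-02,  1.63591380e-04]), 'position': array([6.49358678e-01, 2.20336120e-06, 1.90964365e-01]), 'ee_rot': array([ 0.49955291,  0.49947823,  0.50049288, -0.50047504]), 'wrist_force': array([ 0.23698545, -0.29750024,  0.23687042]), 'ft_torque': array([-0.01632659, -0.00539984, -0.0060268 ]), 'finger_gap': 0.9977443125422083}
```

View pics/scene1.png

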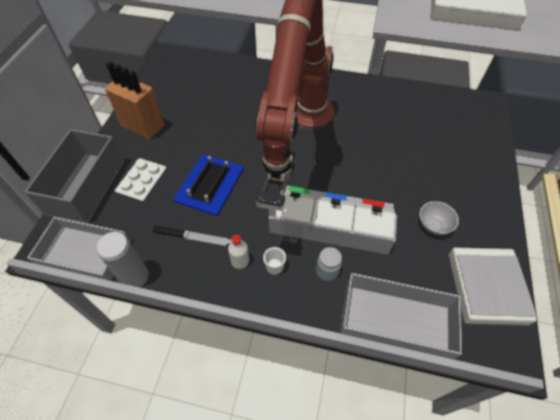

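View pics/side1.png

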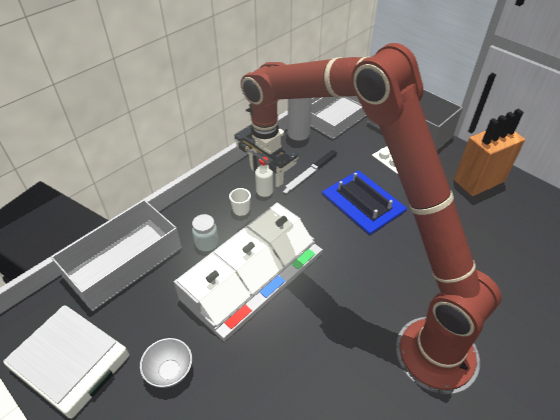

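View pics/wrist1.png

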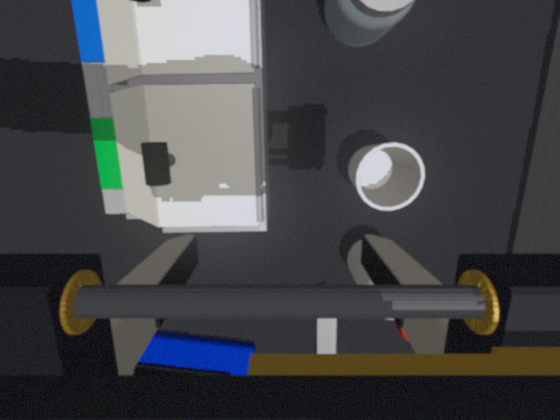

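The middle bay has the blue tag: it is at about (335,196) in scene and (272,287) in side, between red (373,203) and green (298,190). The board is around (210,183) in scene and (365,200) in side. The arm hides nothing important, so I'll measure next.

```bash
cat > m1.py <<'E'
from h import *
for n in ['scene','side']:
    z=np.load(n+'1.npz'); im=z['im'];d=z['d'];c=dict(zip(('fx','fy','cx','cy'),z['c']))
    P=cloud(d,c,z['Rc'],z['o']); hsv=cv2.cvtColor(im,cv2.COLOR_BGR2HSV)
    def ray(uv,h):
        r=z['Rc']@np.array([(uv[0]-c['cx'])/c['fx'],(uv[1]-c['cy'])/c['fy'],1]); o=z['o']; return o+r*(h-o[2])/r[2]
    for nm,lo,hi,h in [('blue',(105,150,60),(130,255,255),None),('green',(45,120,60),(75,255,255),.029),('red',(172,170,100),(180,255,255),.029),('red0',(0,200,100),(4,255,255),.029)]:
        m=cv2.inRange(hsv,lo,hi); k,l,s,ce=cv2.connectedComponentsWithStats(m)
        for i in range(1,k):
            if s[i,4]<40: continue
            mm=(l==i)&(d>0); p=np.median(P[mm],0)
            cs,_=cv2.findContours((l==i).astype(np.uint8),0,2)
            rc=cv2.minAreaRect(cs[0]); hh=.029 if s[i,4]<1200 else .015
            box=np.array([ray(q,hh)[:2] for q in cv2.boxPoints(rc)])
            e=box[1]-box[0];f=box[2]-box[1]
            print(n,nm,s[i],'px',ce[i].round(1),'med',p.round(3),'ray',ray(ce[i],hh).round(4),'boxc',box.mean(0).round(4),np.linalg.norm(e).round(3),np.linalg.norm(f).round(3))
            if s[i,4]>1200:
                hull=cv2.convexHull(cs[0]); print('board poly',[ray(q[0],.015)[:2].round(3).tolist() for q in cv2.approxPolyDP(hull,6,True)])
    # knobs : points with z .12-.15
    m=(d>0)&(P[...,2]>.119)&(P[...,2]<.145)&(im.max(-1)<60)&(P[...,0]>.3)&(P[...,0]<.9)&(abs(P[...,1])<.5)
    k,l,s,ce=cv2.connectedComponentsWithStats(m.astype(np.uint8))
    for i in range(1,k):
        if s[i,4]>15: q=P[l==i]; print(n,'knob?',s[i,4],ce[i].round(1),q.mean(0).round(4),q.max(0).round(3),q.min(0).round(3))
E
python3 m1.py
```

```text
scene blue [ 173  154   71   62 1474] px [208.6 187.8] med [ 0.517 -0.266  0.016] ray [ 0.509  -0.2933  0.015 ] boxc [ 0.4818 -0.3032] 0.29 0.21
board poly [[0.355, -0.369], [0.383, -0.196], [0.618, -0.228], [0.592, -0.402]]
scene blue [212 157  12   9  79] px [217.5 161.1] med [ 0.379 -0.301  0.017] ray [ 0.3879 -0.296   0.029 ] boxc [ 0.3878 -0.296 ] 0.031 0.051
scene blue [326 192  20   8 101] px [335.4 195.8] med [0.448 0.174 0.031] ray [0.4484 0.174  0.029 ] boxc [0.4501 0.1739] 0.027 0.072
scene green [290 186  19   8 102] px [298.4 189.7] med [0.453 0.039 0.032] ray [0.4517 0.0369 0.029 ] boxc [0.4537 0.0389] 0.029 0.07
scene knob? 31 [294.9 194.8] [0.5543 0.0416 0.1363] [0.56  0.055 0.142] [0.551 0.029 0.126]
scene knob? 23 [335.1 202. ] [0.5533 0.1759 0.1369] [0.558 0.186 0.143] [0.548 0.165 0.128]
scene knob? 28 [376.7 209.4] [0.5508 0.3118 0.1359] [0.557 0.323 0.143] [0.544 0.299 0.129]
side blue [ 322  171   85   64 1505] px [363.8 204.9] med [ 0.459 -0.258  0.014] ray [ 0.4665 -0.2816  0.015 ] boxc [ 0.4869 -0.3015] 0.212 0.301
board poly [[0.355, -0.37], [0.376, -0.191], [0.612, -0.232], [0.582, -0.403]]
side green [297 249  18  16 134] px [305.3 256.4] med [0.456 0.027 0.028] ray [0.4557 0.0266 0.029 ] boxc [0.4562 0.0264] 0.057 0.029
```

```bash
cat >> h.py <<'E'
def tool(lean,jaw,yaw=0.0,sgn=1):
    xc=np.array([np.cos(yaw),np.sin(yaw),0]);yc=np.array([-np.sin(yaw),np.cos(yaw),0]);z=np.array([0,0,1.])
    u=np.sin(lean)*xc+np.cos(lean)*z
    ty=sgn*(yc if jaw=='y' else np.cos(lean)*xc-np.sin(lean)*z)
    tx=-u
    return np.stack([tx,ty,np.cross(tx,ty)],1)
GP=0.011
def tcp(grasp,Mx): return np.array(grasp)+GP*Mx[:,0]
YAW=0.018
E
python3 - <<'E'
from h import *
k=np.array([.545,.176,.129]); hx=k+[.080,0,-.034]
for s in (1,-1):
  for th,l in [(0,-15),(0,0),(.9,5),(1.4,15),(1.9,0),(1.9,15),(1.9,30)]:
    a=np.arctan2(34,80)+th; g=hx+.0869*np.array([-np.cos(a),0,np.sin(a)])
    T=tool(np.radians(l),'y',YAW,s); j=kin.inverse_kinematics(tcp(g,T),Q(T)); print('y',s,th,l,None if j is None else np.round(j,2))
  for nm,p in [('bay',(.557,.176,.057)),('baytop',(.557-.06,.176,.057+.11)),('board',(.485,-.299,.071)),('boardup',(.485,-.299,.16))]:
   for l in (-30,0,30):
    for s2 in ((YAW,-.147)[nm[:3]=='boa'],):
      T=tool(np.radians(l),'x',s2,s); j=kin.inverse_kinematics(tcp(p,T),Q(T)); print('x',nm,s,l,None if j is None else np.round(j,2))
E
```

```text
y 1 0 -15 [-0.23  0.5  -0.25  1.97  0.49  0.49  0.73]
y 1 0 0 [-0.09  0.61 -0.41  1.74  0.31  0.86  0.95]
y 1 0.9 5 [-0.06  0.68 -0.45  1.43  0.26  1.18  1.05]
y 1 1.4 15 [-0.07  0.86 -0.46  1.09  0.24  1.5   1.12]
y 1 1.9 0 [-0.08  0.77 -0.42  1.28  0.32  1.15  1.07]
y 1 1.9 15 [-0.09  0.94 -0.44  0.95  0.26  1.55  1.15]
y 1 1.9 30 [-0.19  1.14 -0.2   0.54  0.04  1.98  1.27]
x bay 1 -30 [ 0.23  0.93 -1.15  2.21  1.81  1.06 -2.04]
x bay 1 0 [-0.33  0.69 -0.02  1.77  0.02  0.68 -0.34]
x bay 1 30 [-0.24  0.96 -0.07  1.26 -0.08  1.43 -0.24]
x baytop 1 -30 [-0.96  0.38  0.56  2.28  0.39  0.07 -0.84]
x baytop 1 0 [-0.36  0.47 -0.03  1.83  0.02  0.85 -0.38]
x baytop 1 30 [-0.26  0.75 -0.06  1.39 -0.11  1.5  -0.27]
x board 1 -30 [ 1.36  0.89 -1.14  2.22  1.8   0.56 -1.2 ]
x board 1 0 [ 0.51  0.65  0.01  1.8  -0.01  0.69  0.38]
x board 1 30 [0.39 0.91 0.09 1.33 0.09 1.4  0.28]
x boardup 1 -30 [ 0.99  0.44 -0.45  2.15 -0.33  0.13  0.79]
x boardup 1 0 [ 0.49  0.53  0.03  1.72 -0.02  0.89  0.39]
x boardup 1 30 [0.39 0.82 0.08 1.27 0.1  1.56 0.29]
y -1 0 -15 [-0.7   0.52  0.42  1.99 -0.28  0.44 
[... 336 characters left out ...]
]
x bay -1 -30 [ 0.23  0.93 -1.15  2.21  1.81  1.06  1.1 ]
x bay -1 0 [-0.78  0.81  0.75  1.79 -0.72  0.84 -2.8 ]
x bay -1 30 [ 0.18  1.21 -1.15  1.25  0.68  1.65  2.27]
x baytop -1 -30 [-1.18  0.46  0.91  2.28 -1.22  0.17 -2.37]
x baytop -1 0 [ 0.3   0.72 -1.15  1.81  0.73  1.12  2.05]
x baytop -1 30 [ 0.22  1.01 -1.15  1.37  0.5   1.66  2.24]
x board -1 -30 [ 1.27  0.78 -0.95  2.22  1.89  0.39  1.82]
x board -1 0 [-0.09  0.95  1.13  1.82 -0.99  1.07 -1.85]
x board -1 30 [-0.03  1.18  1.13  1.35 -0.64  1.57 -2.21]
x boardup -1 -30 [ 0.39  0.43  0.37  2.16 -1.34  0.42 -1.38]
x boardup -1 0 [-0.11  0.79  1.13  1.74 -0.79  1.14 -2.02]
x boardup -1 30 [-0.02  1.06  1.13  1.28 -0.53  1.68 -2.24]
```

```bash
cat > s2.py <<'E'
from h import *
T=tool(0,'y',YAW,1)
env.move_pose(np.array([.545,.176,.225]),Q(T)); move_gripper(0.62)
st=env.get_state(); print(st['t'],st['position'],st['joints'].round(2),st['wrist_force'])
im,d,c,Rc,o=shot('wrist','w2.png'); np.savez('w2.npz',im=im,d=d,Rc=Rc,o=o,c=[c[k] for k in('fx','fy','cx','cy')])
P=cloud(d,c,Rc,o)
m=(d>0)&(P[...,2]>.115)&(P[...,2]<.15)&(im.max(-1)<70)
k,l,s,ce=cv2.connectedComponentsWithStats(m.astype(np.uint8))
for i in range(1,k):
    if s[i,4]>60: q=P[l==i]; print(s[i],ce[i].round(1),q.mean(0).round(4),np.percentile(q,98,0).round(4),np.percentile(q,2,0).round(4))
hsv=cv2.cvtColor(im,cv2.COLOR_BGR2HSV)
for n,lo,hi in [('b',(105,150,60),(130,255,255)),('g',(45,120,60),(75,255,255)),('r',(172,150,60),(180,255,255)),('r',(0,150,60),(5,255,255))]:
    mm=cv2.inRange(hsv,lo,hi)>0
    mm&=(P[...,2]<.05)&(P[...,2]>.02)
    if mm.sum()>50: q=P[mm]; r=cv2.minAreaRect((q[:,:2]*1000).astype(np.float32)); print(n,q.mean(0).round(4),r)
E
python3 s2.py
```

```text
1.9 [0.54499205 0.17600877 0.22500265] [-0.06  0.49 -0.45  1.6   0.23  1.1   1.02] [ 0.18356073 -0.32728548 -0.55926301]
[113 192  41  18 382] [130.2 199.5] [0.5466 0.038  0.1361] [0.5554 0.0551 0.14  ] [0.5409 0.0239 0.1269]
[402 193  40  17 239] [416.5 199.4] [0.5416 0.303  0.1361] [0.5505 0.3229 0.1399] [0.5365 0.2922 0.1289]
b [0.4545 0.1727 0.0295] ((454.315185546875, 172.84121704101562), (25.075571060180664, 76.65615844726562), 1.0754878520965576)
g [0.4568 0.0372 0.0296] ((456.8306579589844, 36.94478988647461), (25.114036560058594, 78.98645782470703), 1.041593074798584)
r [0.4527 0.3084 0.0294] ((452.41595458984375, 308.04302978515625), (26.182676315307617, 78.60839080810547), 1.055824637413025)
```

View pics/w2.png

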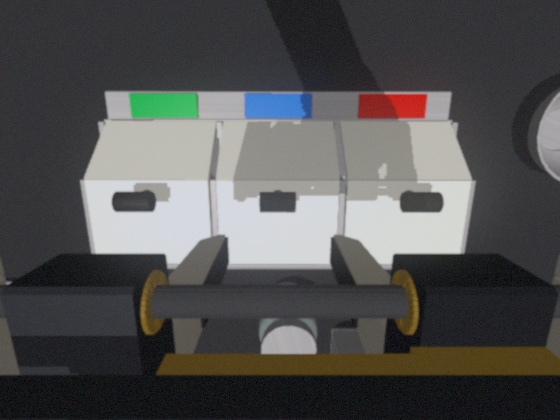

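The blue tag is at (278,105) and its knob at (278,201), centred between the fingers. Both the tags and the knobs put that knob at about (0.547, 0.174). I'll grip it and open the lid.

```bash
sed -i 's/^YAW=.*/YAW=0.017/' h.py
cat >> h.py <<'E'
XC=np.array([np.cos(YAW),np.sin(YAW),0]);YC=np.array([-np.sin(YAW),np.cos(YAW),0]);ZC=np.array([0,0,1.])
BAY=np.array([.5612,.1742,.057])
HINGE=np.array([BAY[0],BAY[1],0])+.066*XC+.095*ZC
RK=np.hypot(.08,.034);A0=np.arctan2(.034,.08)
def knob(th): a=A0+th; return HINGE-RK*np.cos(a)*XC+RK*np.sin(a)*ZC
E
cat > s3.py <<'E'
from h import *
T=tool(0,'y',YAW,1)
print(env.move_straight(tcp(knob(0)+[0,0,.04],T),Q(T),.15))
print('hit',env.move_straight(tcp(knob(0)+[0,0,.002],T),Q(T),.08,threshold=8))
move_gripper(0,grip_force=25)
st=env.get_state(); print(st['t'],st['finger_gap'],st['position'],st['wrist_force'])
for th in (.3,.6):
    T=tool(np.radians(8)*th,'y',YAW,1); env.move_straight(tcp(knob(th),T),Q(T),.12)
    st=env.get_state(); print(th,st['t'],st['finger_gap'],st['wrist_force'].round(1))
shot('wrist','w3.png');shot('side','side3.png')
E
python3 s3.py
```

```text
False
hit False
4.1833 1.1431954308658502e-05 [0.54718258 0.17396814 0.11998296] [-0.59662335 -0.0994875   0.18453376]
0.3 4.5333 0.006211296079905565 [-0.9 -0.1 -1. ]
0.6 4.9 0.008118290893430875 [-0.4  0.2 -0.4]
```

```bash
python3 -c "
import cv2,numpy as np
a=cv2.imread('pics/w3.png');b=cv2.imread('pics/side3.png')[180:350,150:350];b=cv2.resize(b,None,fx=2,fy=2)
b=cv2.copyMakeBorder(b,0,80,0,0,0);cv2.imwrite('pics/c3.png',cv2.resize(np.hstack([a,cv2.resize(b,(400,420))]),(800,350)))"
```

```text
(no output)
```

View pics/c3.png

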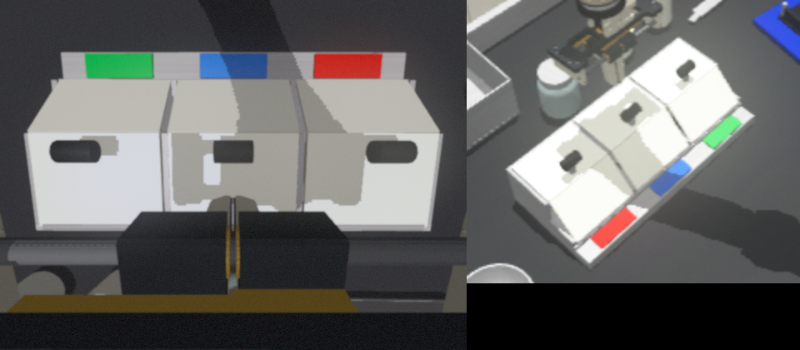

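Run:
```python
from h import *
st=env.get_state(); print(st['position'],st['t'],M(st['ee_rot']).round(3).tolist())
def proj(p,c,Rc,o): q=Rc.T@(p-o); return (q[0]/q[2]*c['fx']+c['cx'],q[1]/q[2]*c['fy']+c['cy'])
out=[]
for n in('wrist','scene','side'):
    im,d,c,Rc,o=shot(n)
    Mx=M(st['ee_rot'])
    for p,col in [(st['position'],(0,0,255)),(st['position']+.008*Mx[:,0],(0,255,0)),(knob(0),(255,0,255)),(HINGE,(0,255,255))]:
        q=proj(p,c,Rc,o); print(n,np.round(q,1)); cv2.circle(im,(int(q[0]),int(q[1])),2,col,-1)
    if n=='scene': im=cv2.resize(im[140:290,220:420],(560,420))
    if n=='side': im=cv2.resize(im[180:330,150:350],(560,420))
    out.append(im)
cv2.imwrite('pics/p4.png',out[0]);cv2.imwrite('pics/p4b.png',cv2.resize(np.hstack(out[1:]),(800,300)))
```

```text
[0.57753816 0.17449201 0.15629462] 5.0 [[-0.086, -0.018, 0.996], [-0.002, 1.0, 0.018], [-0.996, -0.001, -0.086]]
wrist [279.3 232.2]
wrist [279.3 228.3]
wrist [279.4 182. ]
wrist [279.2 270.2]
scene [334.2 204.6]
scene [334.  205.8]
scene [334.5 201.8]
scene [330.  227.4]
side [240.  235.4]
side [240.3 237.3]
side [247.9 247.2]
side [229.8 239.5]
```

View pics/p4.png

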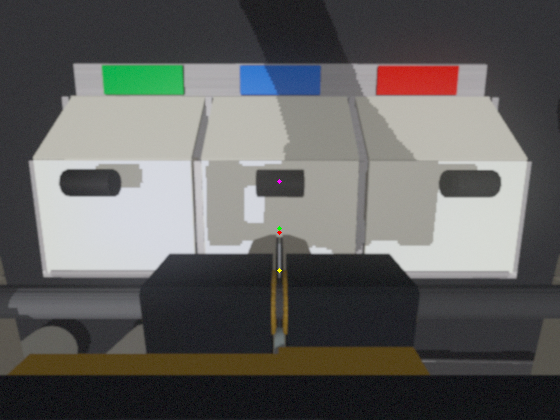

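View pics/p4b.png

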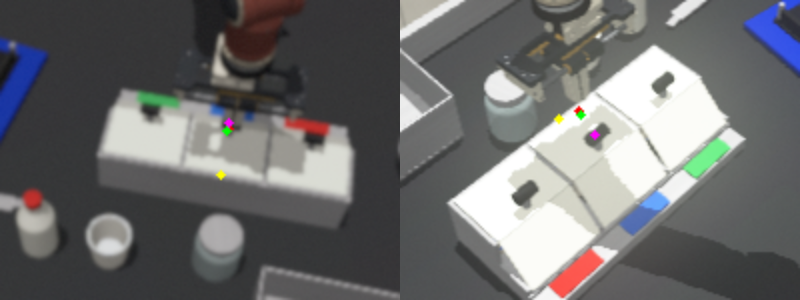

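Run:
```python
from h import *
st=env.get_state();Mx=M(st['ee_rot'])
im,d,c,Rc,o=shot('side'); a=cv2.resize(im[205:255,215:285],(800,571),interpolation=cv2.INTER_CUBIC); cv2.imwrite('pics/z5.png',a)
P=cloud(d,c,Rc,o); L=(P-st['position'])@Mx
m=(d>0)&(abs(L[...,0])<.12)&(abs(L[...,1])<.1)&(abs(L[...,2])<.06)&(P[...,2]>.11)
for lo in np.arange(-.07,.03,.01):
    mm=m&(L[...,0]>=lo)&(L[...,0]<lo+.01); q=L[mm]; print(lo.round(3),mm.sum(), q[:,1:].min(0).round(3) if len(q) else '',q[:,1:].max(0).round(3) if len(q) else '')
im,d,c,Rc,o=shot('wrist');P=cloud(d,c,Rc,o); L=(P-st['position'])@Mx
for r in range(220,300,6): print(r,L[r,276:284:3].round(3).tolist())
```

```text
-0.07 29 [-0.017 -0.011] [0.017 0.005]
-0.06 37 [-0.016 -0.01 ] [0.016 0.009]
-0.05 27 [-0.013 -0.011] [0.017 0.008]
-0.04 21 [-0.012 -0.011] [0.015 0.009]
-0.03 4 [-0.007 -0.007] [ 0.001 -0.006]
-0.02 0  
-0.01 0  
0.0 0  
0.01 9 [-0.014 -0.034] [ 0.018 -0.024]
0.02 64 [-0.018 -0.04 ] [ 0.019 -0.018]
220 [[0.056, -0.003, 0.009], [0.057, -0.0, 0.01], [0.057, 0.002, 0.009]]
226 [[0.056, -0.003, 0.015], [0.056, -0.0, 0.014], [0.056, 0.002, 0.014]]
232 [[0.056, -0.003, 0.02], [0.056, -0.0, 0.02], [0.055, 0.002, 0.019]]
238 [[-0.029, -0.002, -0.007], [-0.029, -0.0, -0.006], [-0.034, 0.001, -0.008]]
244 [[-0.039, -0.002, -0.007], [-0.039, -0.0, -0.007], [-0.043, 0.001, -0.008]]
250 [[-0.046, -0.002, -0.006], [-0.048, -0.0, -0.007], [-0.048, 0.001, -0.007]]
256 [[-0.055, -0.002, -0.007], [-0.054, -0.0, -0.007], [-0.054, 0.001, -0.006]]
262 [[-0.06, -0.002, -0.006], [-0.057, -0.0, -0.005], [-0.06, 0.001, -0.006]]
268 [[-0.067, -0.001, -0.006], [-0.058, -0.0, -0.002], [-0.067, 0.001, -0.006]]
274 [[-0.073, -0.001, -0.007], [-0.058, -0.0, 0.001], [-0.123, 0.001, -0.032]]
280 [[-0.078, -0.001, -0.006], [-0.059, -0.0, 0.004], [-0.125, 0.001, -0.031]]
286 [[-0.125, -0.001, -0.03], [-0.125, -0.0, -0.03], [-0.126, 0.001, -0.03]]
292 [[-0.128, -0.001, -0.03], [-0.127, -0.0, -0.029], [-0.127, 0.001, -0.029]]
298 [[-0.128, -0.001, -0.028], [-0.129, -0.0, -0.029], [-0.128, 0.001, -0.028]]
```

View pics/z5.png

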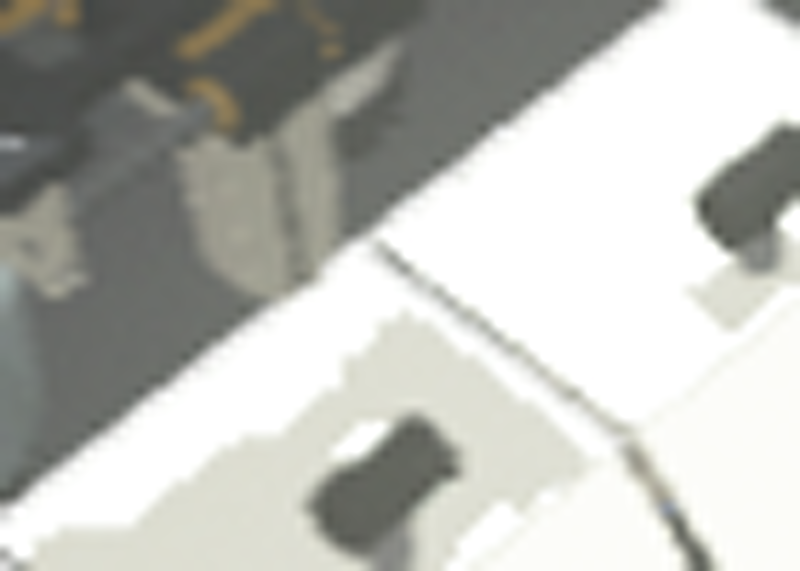

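Run:
```python
from h import *
he=np.array(imaging.calibration('wrist')['hand_eye'])
for f in ('wrist1','w2'):
    z=np.load(f+'.npz'); c=dict(zip(('fx','fy','cx','cy'),z['c']));P=cloud(z['d'],c,he[:3,:3],he[:3,3])
    m=(z['d']>0)&(P[...,0]<.03)&(P[...,0]>-.07)&(abs(P[...,1])<.07)&(abs(P[...,2])<.03)
    for s in (1,-1):
        q=P[m&(s*P[...,1]>0)]; print(f,s,len(q),'xmax',np.percentile(q[:,0],[50,95,99,100]).round(4), q[q[:,0]>np.percentile(q[:,0],95)].mean(0).round(4))
# side/scene at start
st_p=np.array([.6494,0,.1910]);Mx=M([.49955291,.49947823,.50049288,-.50047504])
for f in('side1','scene1'):
    z=np.load(f+'.npz'); c=dict(zip(('fx','fy','cx','cy'),z['c']));P=(cloud(z['d'],c,z['Rc'],z['o'])-st_p)@Mx
    m=(z['d']>0)&(P[...,0]<.06)&(P[...,0]>-.07)&(abs(P[...,1])<.08)&(abs(P[...,2])<.03)
    q=P[m]; print(f,len(q),q[np.argsort(-q[:,0])[:12]].round(3).tolist())
```

```text
wrist1 1 1729 xmax [-0.0525 -0.0308 -0.0282 -0.0266] [-0.0292  0.0473 -0.0029]
wrist1 -1 1712 xmax [-0.0526 -0.0312 -0.0281 -0.0268] [-0.0294 -0.0484 -0.0031]
w2 1 1434 xmax [-0.0528 -0.0318 -0.0283 -0.0271] [-0.0296  0.0301 -0.0038]
w2 -1 1438 xmax [-0.053  -0.0316 -0.0282 -0.0265] [-0.0295 -0.0312 -0.0035]
side1 155 [[-0.027, 0.048, -0.006], [-0.027, 0.049, -0.001], [-0.028, 0.047, 0.005], [-0.03, -0.052, -0.009], [-0.03, 0.053, -0.01], [-0.031, 0.05, -0.001], [-0.031, -0.054, -0.007], [-0.031, -0.048, -0.009], [-0.031, -0.051, -0.012], [-0.032, 0.046, -0.012], [-0.032, 0.05, -0.009], [-0.032, 0.047, 0.005]]
scene1 53 [[-0.03, -0.048, 0.005], [-0.031, -0.051, 0.006], [-0.032, -0.046, -0.008], [-0.035, -0.047, -0.008], [-0.036, 0.057, -0.011], [-0.037, 0.059, 0.007], [-0.037, -0.049, -0.007], [-0.038, 0.06, -0.005], [-0.038, -0.049, -0.01], [-0.039, 0.059, 0.001], [-0.041, 0.061, 0.004], [-0.042, 0.058, -0.011]]
```

All three cameras put the fingertips 27 mm *behind* the reported TCP. The note says 8 mm ahead, so the fingers closed above the knob. I'll trust the measurement and put the grasp point 46 mm behind the TCP.

```bash
sed -i 's/^GP=.*/GP=0.046/' h.py
cat > s4.py <<'E'
from h import *
T=tool(0,'y',YAW,1)
move_gripper(.62)
env.move_straight(tcp(knob(0)+[0,0,.04],T),Q(T),.2)
print('hit',env.move_straight(tcp(knob(0)+[0,0,.001],T),Q(T),.08,threshold=8))
move_gripper(0,grip_force=25)
st=env.get_state(); print(st['t'],st['finger_gap'],st['position'],st['wrist_force'])
if st['finger_gap']>.2:
  for th in (.25,.5):
    T=tool(np.radians(8)*th,'y',YAW,1); env.move_straight(tcp(knob(th),T),Q(T),.12)
    st=env.get_state(); print(th,st['t'],st['finger_gap'],st['wrist_force'].round(1))
shot('wrist','w6.png');
E
python3 s4.py
```

```text
hit False
7.8167 0.3664901453178781 [0.5473964  0.17448994 0.08434306] [0.62764487 0.88313174 1.395526  ]
0.25 8.1333 0.3656444114235681 [-2.7  0.5  1.9]
0.5 8.4583 0.36165918900493654 [-2.3  0.4  0.3]
```

View pics/w6.png

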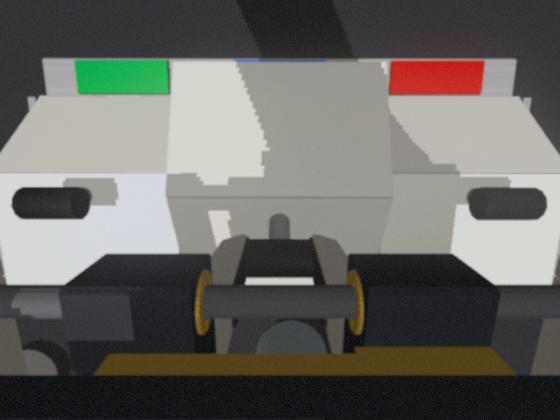

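The knob is gripped: the gap of 0.366 is 34 mm, and the middle lid is rising while both neighbours stay shut. I'll carry on to fully open.

```bash
cat > s5.py <<'E'
from h import *
for th in (.8,1.1,1.4,1.65,1.87):
    T=tool(np.radians(9)*th,'y',YAW,1); env.move_straight(tcp(knob(th),T),Q(T),.15)
    st=env.get_state(); print(th,st['t'],round(st['finger_gap'],3),st['wrist_force'].round(1))
im,d,c,Rc,o=shot('side','side7.png'); shot('wrist','w7.png')
st=env.get_state(); g=st['position']-.046*M(st['ee_rot'])[:,0]; print(g-HINGE, np.arctan2(g[2]-HINGE[2],-(g-HINGE)@XC)-A0)
E
python3 s5.py
```

```text
0.8 8.8167 0.365 [-0.6  1.4  0.2]
1.1 9.125 0.361 [ 0.1  2.6 -0.7]
1.4 9.4333 0.362 [ 0.7  2.2 -0.2]
1.65 9.7167 0.36 [ 0.1  2.9 -0.1]
1.87 9.9833 0.361 [2.4 3.4 1. ]
[0.05628858 0.00128249 0.06710173] 1.8670329693942485
```

View pics/side7.png

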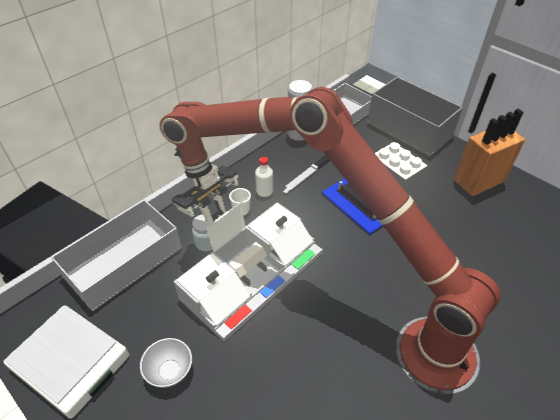

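View pics/w7.png

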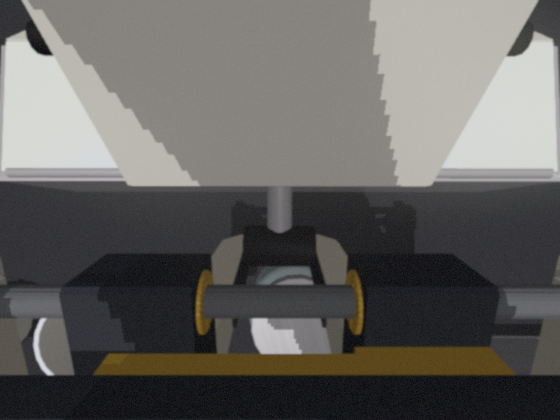

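The lid is standing open in side view at about (225,228), and the stone shows at (247,262). Before choosing the arm configuration I'll check the kinematics helpers.

View pics/c8.png

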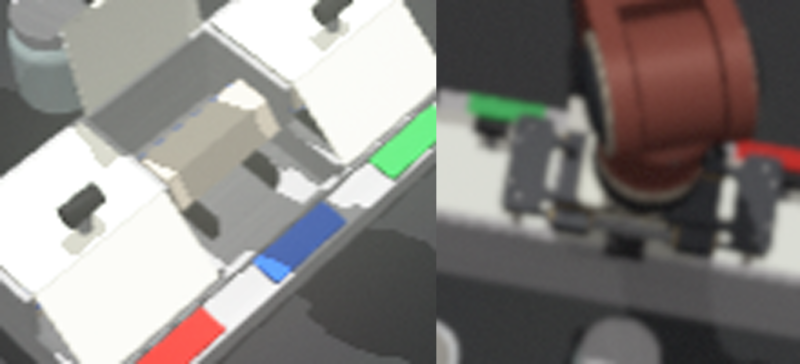

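Side view suggests the stone's blue flat is the upper *back* one: there is a thin blue line at (165,135) in the crop. I'll confirm it from above with the wrist camera.

```bash
cat > s6.py <<'E'
from h import *
T=tool(0,'y',YAW,1)
env.move_pose(BAY+[.01,0,.26],Q(T))
st=env.get_state(); print(st['t'],st['joints'].round(2))
im,d,c,Rc,o=shot('wrist','w9.png'); np.savez('w9.npz',im=im,d=d,Rc=Rc,o=o,c=[c[k] for k in('fx','fy','cx','cy')])
P=cloud(d,c,Rc,o); L=(P-BAY)@np.stack([XC,YC,ZC],1)
m=(d>0)&(abs(L[...,0])<.05)&(abs(L[...,1])<.062)&(L[...,2]>-.0)&(L[...,2]<.05)
hsv=cv2.cvtColor(im,cv2.COLOR_BGR2HSV); b=cv2.inRange(hsv,(100,120,40),(135,255,255))>0
q=L[m&b]; print('blue',len(q), q.mean(0).round(4) if len(q) else '')
t=L[m&(L[...,2]>.022)]; print('top',len(t),t.mean(0).round(4),cv2.minAreaRect((t[:,:2]*1000).astype(np.float32)))
q=L[m];print(np.percentile(q,1,0).round(4),np.percentile(q,99,0).round(4))
for a in np.arange(-.04,.04,.005):
    s=m&(abs(L[...,0]-a)<.0025)&(abs(L[...,1])<.04); print(round(a,3),s.sum(),np.median(L[s][:,2]).round(4) if s.sum() else '',(b&s).sum())
E
python3 s6.py
```

```text
12.175 [-0.06  0.47 -0.46  1.36  0.21  1.35  1.07]
blue 359 [0.0215 0.0031 0.015 ]
top 2205 [-0.0024  0.0023  0.0271] ((-1.8929061889648438, 2.2051620483398438), (38.665794372558594, 109.77269744873047), 0.008795185014605522)
[-0.0321 -0.0517  0.0019] [0.028  0.056  0.0292]
-0.04 0  0
-0.035 0  0
-0.03 228 0.0052 0
-0.025 230 0.0137 0
-0.02 286 0.0231 0
-0.015 182 0.0275 0
-0.01 236 0.0275 0
-0.005 236 0.0275 0
-0.0 178 0.0274 0
0.005 232 0.0275 0
0.01 224 0.0275 0
0.015 157 0.0259 36
0.02 135 0.0177 135
0.025 111 0.0098 106
0.03 55 0.0039 3
0.035 0  0
```

View pics/w9.png

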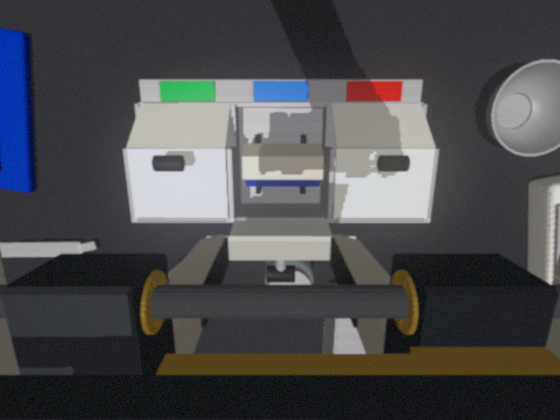

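Confirmed: blue, at rows 180–187 in the wrist picture, is the flat 60° towards the hinges. The stone's centre is within 3 mm of the bay point. I need one regrasp on the rails, so I'll check which arm configurations reach.

```bash
cat >> h.py <<'E'
STONE=BAY-.0018*XC+.0024*YC
BO=np.array([.484,-.300,0]);BYAW=-.147
E
python3 - <<'E'
from h import *
def f(n,p,lean,yaw,s):
    T=tool(np.radians(lean),'x',yaw,s); j=kin.inverse_kinematics(tcp(p,T),Q(T)); print(n,s,lean,None if j is None else np.round(j,2))
for s in (1,-1):
    for up in (0,.03,.08,.14,.2):
        for back in (0,1):
            p=STONE+up*ZC-back*up*.577*XC; f('bay up%.2f b%d'%(up,back),p,-30,YAW,s)
for s in (1,-1):
  for x in (-.03,0,.04):
    for up in (0,.1):
      for l in (-30,30): f('board x%.2f up%.1f'%(x,up),BO+[x,-.147*x,.071+up],l,BYAW,s)
E
```

```text
bay up0.00 b0 1 -30 [-0.7   0.73  0.37  2.2   3.23  0.24  2.59]
bay up0.00 b1 1 -30 [-0.7   0.73  0.37  2.2   3.23  0.24  2.59]
bay up0.03 b0 1 -30 [-0.7   0.66  0.37  2.19  3.2   0.16  2.64]
bay up0.03 b1 1 -30 [-0.72  0.65  0.37  2.23  3.14  0.19  2.69]
bay up0.08 b0 1 -30 [ 0.26  0.82 -1.15  2.13  1.66  0.97 -1.88]
bay up0.08 b1 1 -30 [ 0.23  0.77 -1.15  2.24  1.68  0.97 -2.01]
bay up0.14 b0 1 -30 [-0.73  0.45  0.39  2.1   0.2   0.14 -0.59]
bay up0.14 b1 1 -30 [-0.98  0.38  0.59  2.28  0.26  0.06 -0.71]
bay up0.20 b0 1 -30 [-0.65  0.34  0.26  2.02  0.35  0.33 -0.71]
bay up0.20 b1 1 -30 [-0.79  0.18  0.24  2.26  0.73  0.34 -1.2 ]
bay up0.00 b0 -1 -30 [-0.39  0.7  -0.09  2.2   2.28  0.36  0.47]
bay up0.00 b1 -1 -30 [-0.39  0.7  -0.09  2.2   2.28  0.36  0.47]
bay up0.03 b0 -1 -30 [-0.44  0.63 -0.01  2.18  2.19  0.27  0.56]
bay up0.03 b1 -1 -30 [-0.45  0.62 -0.02  2.23  2.24  0.3   0.49]
bay up0.08 b0 -1 -30 [-0.35  0.54 -0.14  2.15  1.65  0.29  1.12]
bay up0.08 b1 -1 -30 [-0.43  0.49 -0.09  2.26  1.85  0.29  0.86]
bay up0.14 b0 -1 -30 [-0.16  0.45 -0.41  2.08  1.23  0.42  1.57]
bay u
[... 1087 characters left out ...]
  1.69  2.68]
board x-0.03 up0.1 -1 -30 [ 1.16  0.51 -0.68  2.19  0.91  0.1   2.73]
board x-0.03 up0.1 -1 30 [ 0.97  1.03 -1.15  1.42  0.76  1.78  2.76]
board x0.00 up0.0 -1 -30 [ 1.33  0.98 -1.15  2.2   1.88  0.63  1.9 ]
board x0.00 up0.0 -1 30 [ 0.94  1.2  -1.15  1.39  0.89  1.73  2.71]
board x0.00 up0.1 -1 -30 [ 1.1   0.53 -0.66  2.13  0.85  0.13  2.76]
board x0.00 up0.1 -1 30 [ 0.93  1.06 -1.15  1.32  0.78  1.83  2.78]
board x0.04 up0.0 -1 -30 [ 1.28  1.01 -1.15  2.1   1.81  0.65  1.98]
board x0.04 up0.0 -1 30 [ 0.88  1.24 -1.15  1.25  0.91  1.8   2.76]
board x0.04 up0.1 -1 -30 [ 1.05  0.57 -0.65  2.04  0.81  0.19  2.78]
board x0.04 up0.1 -1 30 [ 0.86  1.11 -1.15  1.18  0.82  1.9   2.82]
```

```bash
cat > s7.py <<'E'
from h import *
T=tool(np.radians(-30),'x',YAW,-1); u=-T[:,0]
g=STONE+.002*u
env.move_pose(tcp(g+.20*u,T),Q(T)); move_gripper(.76)
st=env.get_state(); print(st['t'],st['joints'].round(2))
print('hit',env.move_straight(tcp(g+.06*u,T),Q(T),.2,threshold=10))
print(env.get_state()['joints'].round(2)); shot('side','side10.png');shot('wrist','w10.png')
E
python3 s7.py; python3 -c "
import cv2,numpy as np
a=cv2.resize(cv2.imread('pics/side10.png')[180:330,150:350],(400,300));b=cv2.resize(cv2.imread('pics/w10.png'),(400,300));cv2.imwrite('pics/c10.png',np.hstack([a,b]))"
```

```text
13.6083 [-0.16  0.27 -0.51  2.25  1.16  0.46  1.51]
hit False
[-0.19  0.59 -0.42  2.24  1.86  0.48  0.89]
```

View pics/c10.png

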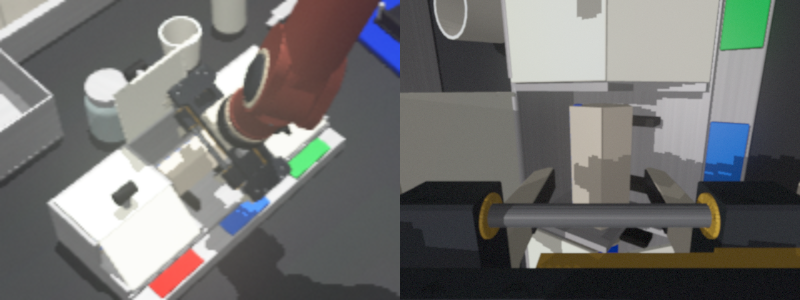

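The fingers straddle the stone, which is centred at about (600,150) in the right panel. The lid is clear, so I'll go down, grip and lift.

```bash
cat > s8.py <<'E'
from h import *
T=tool(np.radians(-30),'x',YAW,-1); u=-T[:,0]
g=STONE+.002*u
print('hit',env.move_straight(tcp(g,T),Q(T),.12,threshold=10))
st=env.get_state(); print(st['t'],st['joints'].round(2),st['position']-tcp(g,T))
move_gripper(0,grip_force=45)
st=env.get_state(); print(st['t'],st['finger_gap'],st['wrist_force'].round(1))
if .5<st['finger_gap']<.66:
    env.move_straight(tcp(g+.03*u,T),Q(T),.08); env.move_straight(tcp(g+.20*u,T),Q(T),.2)
    st=env.get_state(); print(st['t'],st['finger_gap'],st['wrist_force'].round(1),st['joints'].round(2))
    p=BO+[0,0,.071+.14]; L=tool(np.radians(30),'x',BYAW,1); print(kin.inverse_kinematics(tcp(p,L),Q(L)).round(2))
shot('side','side11.png');shot('wrist','w11.png')
E
python3 s8.py; python3 -c "
import cv2,numpy as np
a=cv2.resize(cv2.imread('pics/side11.png')[130:330,150:416],(400,300));b=cv2.resize(cv2.imread('pics/w11.png'),(400,300));cv2.imwrite('pics/c11.png',np.hstack([a,b]))"
```

```text
hit False
15.2083 [-0.15  0.73 -0.45  2.19  2.02  0.55  0.79] [-0.00023634  0.00028582  0.00053335]
15.6333 0.578223781664934 [-3.3 -0.   4. ]
17.1583 0.5813149703567668 [-0.4  0.2 -4.5] [-0.2   0.27 -0.46  2.25  1.15  0.45  1.53]
[0.35 0.78 0.18 1.31 0.05 1.56 0.35]
```

View pics/c11.png

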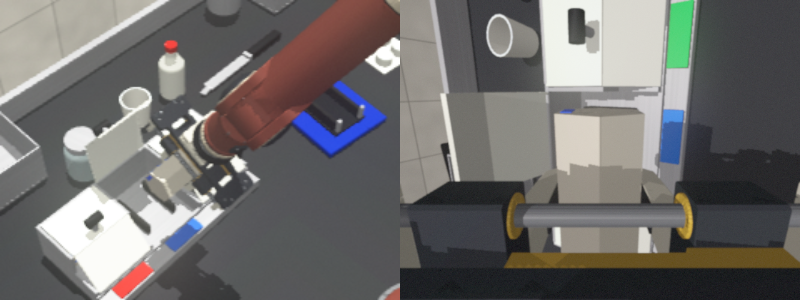

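The stone is gripped: the gap reads 54 mm across flats and the weight 4.5 N. I'll carry it high to the board through an upright waypoint, yawing half a turn so the tool leans away from the robot, and look at the board from there.

```bash
cat > s9.py <<'E'
from h import *
T0=M(env.get_state()['ee_rot'])
W=tool(0,'y',-.05,1); w=np.array([.53,-.06,.30])
j=kin.inverse_kinematics(tcp(w,W),Q(W)); print(j.round(2))
env.move_pose(tcp(w,W),Q(W)); st=env.get_state(); print(st['t'],st['finger_gap'],st['wrist_force'].round(1))
L=tool(np.radians(30),'x',BYAW,1); p=BO+[0,0,.071+.13]
print(kin.inverse_kinematics(tcp(p,L),Q(L)).round(2))
env.move_pose(tcp(p,L),Q(L)); st=env.get_state(); print(st['t'],st['finger_gap'],st['wrist_force'].round(1),st['joints'].round(2))
for n in('side','wrist','scene'):
    im,d,c,Rc,o=shot(n,n+'12.png'); np.savez(n+'12.npz',im=im,d=d,Rc=Rc,o=o,c=[c[k] for k in('fx','fy','cx','cy')])
E
python3 s9.py; python3 -c "
import cv2,numpy as np
a=cv2.resize(cv2.imread('pics/side12.png')[100:300,220:486],(400,300));b=cv2.resize(cv2.imread('pics/w12.png') if 0 else cv2.imread('pics/wrist12.png'),(400,300));cv2.imwrite('pics/c12.png',np.hstack([a,b]))"
```

```text
[ 0.26  0.38 -0.27  1.66  0.11  1.11  1.48]
18.2583 0.5783940510637293 [-0.2  0.6 -4.5]
[0.32 0.79 0.25 1.32 0.02 1.54 0.38]
19.2833 0.5811516222056068 [-0.1 -0.2 -4.8] [0.31 0.79 0.24 1.32 0.01 1.53 0.38]
```

View pics/c12.png

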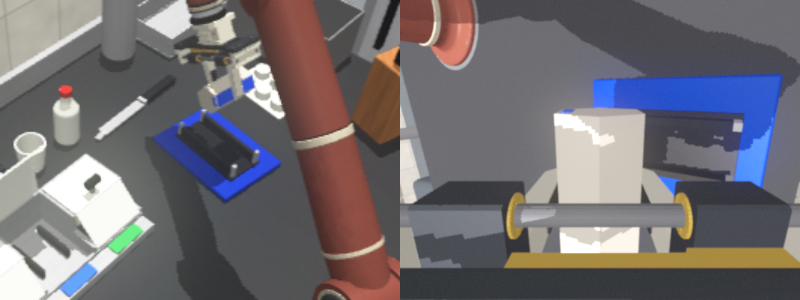

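The blue flat now faces the robot (crop 235,92), as planned. I'll fix the board pose more exactly from its four bright stop posts.

Run:
```python
from h import *
for f,roi in (('side1',(325,170,80,60)),('side12',(325,165,85,70)),('scene1',(175,150,70,60)),('scene12',(175,150,70,60))):
    z=np.load(f+'.npz'); im=z['im'];c=dict(zip(('fx','fy','cx','cy'),z['c']));x,y,w,h=roi
    hsv=cv2.cvtColor(im,cv2.COLOR_BGR2HSV)[y:y+h,x:x+w]
    m=((hsv[...,1]<70)&(hsv[...,2]>85)).astype(np.uint8)
    k,l,s,ce=cv2.connectedComponentsWithStats(m)
    def ray(uv,hh):
        r=z['Rc']@np.array([(uv[0]-c['cx'])/c['fx'],(uv[1]-c['cy'])/c['fy'],1]); o=z['o']; return o+r*(hh-o[2])/r[2]
    P=cloud(z['d'],c,z['Rc'],z['o'])[y:y+h,x:x+w]
    for i in range(1,k):
        if 2<s[i,4]<60: print(f,s[i,4],(ce[i]+[x,y]).round(1),'top ray',ray(ce[i]+[x,y],.046)[:2].round(4),np.median(P[l==i],0).round(3))
```

```text
side1 16 [354.6 175.8] top ray [ 0.5606 -0.3443] [ 0.562 -0.346  0.046]
side1 28 [389.4 204.2] top ray [ 0.3929 -0.3179] [ 0.395 -0.323  0.039]
side1 36 [374.8 212.9] top ray [ 0.4041 -0.2529] [ 0.406 -0.257  0.038]
side12 4 [363.5 167.5] top ray [ 0.5643 -0.4002] [ 0.469 -0.244  0.211]
side12 13 [339.7 184.7] top ray [ 0.5695 -0.2733] [ 0.572 -0.275  0.045]
side12 28 [389.4 204.2] top ray [ 0.3929 -0.3179] [ 0.396 -0.325  0.039]
side12 33 [375. 213.] top ray [ 0.4033 -0.2528] [ 0.406 -0.255  0.036]
scene1 11 [209.4 157. ] top ray [ 0.3887 -0.3261] [ 0.396 -0.325  0.053]
scene1 10 [225.9 161.9] top ray [ 0.3978 -0.2568] [ 0.405 -0.255  0.055]
scene1 9 [188.2 191.4] top ray [ 0.5625 -0.3478] [ 0.564 -0.347  0.053]
scene1 13 [205.5 195.7] top ray [ 0.5663 -0.2806] [ 0.569 -0.279  0.051]
scene12 8 [188.8 150.2] top ray [ 0.3739 -0.4155] [ 0.554 -0.309  0.266]
scene12 6 [196.  150.5] top ray [ 0.3687 -0.3875] [ 0.508 -0.307  0.213]
scene12 10 [225.9 161.9] top ray [ 0.3978 -0.2568] [ 0.402 -0.256  0.051]
scene12 5 [193.2 169.8] top ray [ 0.4629 -0.3649] [ 0.603 -0.278  0.236]
scene12 9 [188.2 191.4] top ray [ 0.5625 -0.3478] [ 0.565 -0.347  0.049]
```

```bash
sed -i 's/^BO=.*/BO=np.array([.483,-.301,0]);BYAW=-.125/' h.py
cat >> h.py <<'E'
def tcpS(c,T): return np.array(c)+.044*T[:,0]
E
cat > s10.py <<'E'
from h import *
L=tool(np.radians(30),'x',BYAW,1); p=BO+[0,0,.071]
env.move_straight(tcpS(p+[0,0,.02],L),Q(L),.15)
print('hit',env.move_straight(tcpS(p-[0,0,.004],L),Q(L),.03,threshold=5))
st=env.get_state(); print(st['t'],(st['position']-.044*L[:,0]-p).round(4),st['wrist_force'].round(1))
shot('side','side13.png')
move_gripper(.76)
st=env.get_state(); print(st['t'],st['finger_gap'],st['wrist_force'].round(1))
env.move_straight(st['position']-.10*L[:,0],None,.2)
for n in('side','wrist','scene'):
    im,d,c,Rc,o=shot(n,n+'14.png'); np.savez(n+'14.npz',im=im,d=d,Rc=Rc,o=o,c=[c[k] for k in('fx','fy','cx','cy')])
    P=cloud(d,c,Rc,o); X=np.array([np.cos(BYAW),np.sin(BYAW),0]);Y=np.array([-X[1],X[0],0]);B=(P-BO)@np.stack([X,Y,ZC],1)
    t=B[(d>0)&(abs(B[...,2]-.098)<.004)&(abs(B[...,0])<.06)&(abs(B[...,1])<.08)]
    if len(t)>20: print(n,len(t),t.mean(0).round(4),cv2.minAreaRect((t[:,:2]*1000).astype(np.float32)))
E
python3 s10.py; python3 -c "
import cv2,numpy as np
a=cv2.resize(cv2.imread('pics/side14.png')[100:300,220:486],(400,300));b=cv2.resize(cv2.imread('pics/wrist14.png'),(400,300));cv2.imwrite('pics/c14.png',np.hstack([a,b]))"
```

```text
hit True
20.9417 [-0.0001  0.0002  0.0005] [0.8 0.5 5.3]
21.5167 0.7573689258315376 [-0.   0.3  0.4]
side 243 [-0.0013  0.0027  0.0977] ((-1.3942546844482422, 2.2687301635742188), (113.67351531982422, 40.127559661865234), 88.4199447631836)
wrist 5729 [0.0031 0.005  0.0983] ((1.194814682006836, -0.0121307373046875), (37.17826843261719, 109.0516357421875), 0.3827296793460846)
scene 196 [0.0015 0.0071 0.0984] ((1.6604766845703125, 1.6068687438964844), (109.86082458496094, 43.52968215942383), 88.32271575927734)
```

View pics/c14.png

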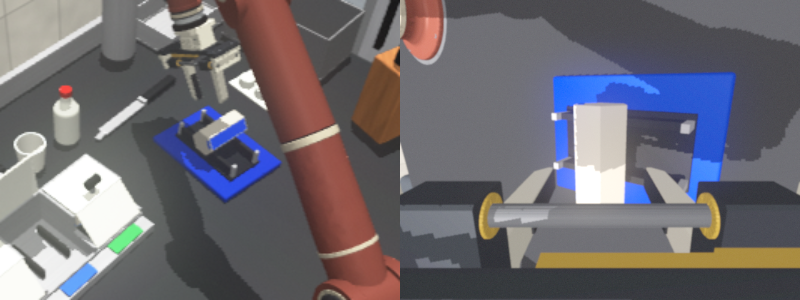

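The stone lies flat across the rails at (0.001, 0.001) in the board frame, blue towards the robot. Next is the regrasp with the tool leaning towards the robot.

Run:
```python
from h import *
st=env.get_state(); print(st['joints'].round(2),st['t'])
for s in (1,-1):
  for l in (-30,):
    T=tool(np.radians(l),'x',BYAW,s); u=-T[:,0]
    for k in (0,.03,.06,.1,.15):
      for dx in (0,):
        j=kin.inverse_kinematics(tcp(BO+[0,0,.071]+(k+.002)*u,T),Q(T)); print(s,l,k,None if j is None else j.round(2))
    for h in (.05,.1,.15,.2,.25):
        j=kin.inverse_kinematics(tcp(BO+[0.0,0,.071+h]+.002*u,T),Q(T)); print(s,l,'h',h,None if j is None else j.round(2))
```

```text
[0.31 0.91 0.23 1.19 0.   1.55 0.38] 22.3167
1 -30 0 [ 1.34  0.98 -1.15  2.19  1.87  0.61 -1.2 ]
1 -30 0.03 [ 1.37  0.89 -1.14  2.21  1.79  0.55 -1.16]
1 -30 0.06 [ 1.4   0.81 -1.14  2.22  1.69  0.49 -1.09]
1 -30 0.1 [ 1.12  0.49 -0.57  2.24 -0.34  0.02  0.89]
1 -30 0.15 [ 1.17  0.37 -0.55  2.24 -0.56  0.16  1.11]
1 -30 h 0.05 [ 1.36  0.84 -1.15  2.16  1.65  0.52 -1.04]
1 -30 h 0.1 [ 0.96  0.49 -0.43  2.13 -0.4   0.11  0.88]
1 -30 h 0.15 [ 0.88  0.38 -0.31  2.07 -0.5   0.27  0.95]
1 -30 h 0.2 [ 0.76  0.3  -0.13  2.01 -0.52  0.42  0.95]
1 -30 h 0.25 [ 0.65  0.23 -0.    1.93 -0.49  0.57  0.89]
-1 -30 0 [ 1.34  0.98 -1.15  2.19  1.87  0.61  1.95]
-1 -30 0.03 [ 1.37  0.89 -1.14  2.21  1.79  0.55  1.99]
-1 -30 0.06 [ 1.4   0.81 -1.14  2.22  1.69  0.49  2.05]
-1 -30 0.1 [ 1.46  0.7  -1.15  2.23  1.5   0.4   2.22]
-1 -30 0.15 [ 0.34  0.37  0.56  2.26 -1.36  0.53 -1.24]
-1 -30 h 0.05 [ 1.27  0.74 -0.95  2.16  1.67  0.35  2.05]
-1 -30 h 0.1 [ 0.53  0.46  0.18  2.14 -1.34  0.35 -1.35]
-1 -30 h 0.15 [ 0.01  0.52  0.94  2.1  -1.33  0.75 -1.41]
-1 -30 h 0.2 [-0.12  0.49  1.14  2.03 -1.2   0.87 -1.55]
-1 -30 h 0.25 [-0.15  0.4   1.14  1.95 -1.02  0.87 -1.75]
```

The lean −30° regrasp needs a different elbow posture. To check the joint-space transfer for clearance I'll fit a simple forward model to IK samples.

```bash
cat > fk.py <<'E'
import numpy as np, itertools, json, os
from scipy.spatial.transform import Rotation as R
from scipy.optimize import least_squares
def fk(q,p,s):
    Rm=R.identity(); t=np.zeros(3)
    ax='zyzyzyz'; sg=[s[0],1,s[1],1,s[2],1,s[3]]; offs={1:(p[4],p[0]),3:(p[5],p[1]),5:(p[6],p[2])}
    t=t+[0,0,p[8]]
    for i in range(7):
        if i==1: t=t+Rm.apply([p[4],0,p[0]])
        if i==3: t=t+Rm.apply([p[5],0,p[1]])
        if i==4: t=t+Rm.apply([p[6],0,0])
        if i==5: t=t+Rm.apply([0,0,p[2]])
        a=sg[i]*q[i]+(p[7] if i==6 else 0)
        Rm=Rm*R.from_euler(ax[i],a)
    t=t+Rm.apply([0,0,p[3]])
    return t,Rm.as_matrix()  # local z = tool x
if __name__=='__main__':
    from h import *
    rng=np.random.default_rng(0); S=[]
    while len(S)<40:
        pos=np.array([rng.uniform(.45,.7),rng.uniform(-.35,.25),rng.uniform(.1,.35)]); T=tool(rng.uniform(-.5,.5),'xy'[rng.integers(2)],rng.uniform(-.5,.5),rng.choice([1,-1]))
        j=kin.inverse_kinematics(pos,Q(T))
        if j is not None: S.append((j,pos,T))
    best=None
    for s in itertools.product((1,-1),repeat=4):
        def f(p):
            r=[]
            for j,pos,T in S[:25]:
                t,Rm=fk(j,p,s); r+=list(t-pos)+list((Rm[:,2]-T[:,0])*.3)
            return np.array(r)
        o=least_squares(f,[.3,.4,.4,.25,0,0,0,0,0],max_nfev=30)
        if best is None or o.cost<best[0]: best=(o.cost,s,o.x)
    print(best); json.dump([list(best[1]),list(best[2])],open('fk.json','w'))
    print(max(np.linalg.norm(fk(j,best[2],best[1])[0]-pos) for j,pos,T in S))
E
python3 fk.py
```

```text
(np.float64(0.004685000015266111), (-1, -1, -1, -1), array([ 0.27795751,  0.550818  ,  0.37775893,  0.34321226, -0.01539982,
        0.00945528, -0.00599139, -0.57682594, -0.0220425 ]))
0.028292744420334963
```

```bash
cat > fk2.py <<'E'
import numpy as np, json
from scipy.spatial.transform import Rotation as R
from scipy.optimize import least_squares
def fk(q,P):
    P=np.asarray(P); off=P[:24].reshape(8,3); eul=P[24:45].reshape(7,3); a=R.identity();t=off[0].copy(); ax=['z','y']*4
    for i in range(7):
        a=a*R.from_rotvec(eul[i])*R.from_euler(ax[i],(-1 if i%2==0 else 1)*q[i]); t=t+a.apply(off[i+1])
    return t,a.as_matrix()
if __name__=='__main__':
    from h import *
    rng=np.random.default_rng(0); S=[]
    while len(S)<60:
        pos=np.array([rng.uniform(.45,.7),rng.uniform(-.35,.25),rng.uniform(.1,.35)]); T=tool(rng.uniform(-.5,.5),'xy'[rng.integers(2)],rng.uniform(-.5,.5),rng.choice([1,-1]))
        j=kin.inverse_kinematics(pos,Q(T))
        if j is not None: S.append((j,pos,T))
    def f(p,S=S[:45]):
        r=[]
        for j,pos,T in S:
            t,Rm=fk(j,p); r+=list(t-pos)+list((Rm[:,2]-T[:,0])*.3)
        return np.array(r+list(.0005*np.asarray(p)))
    p0=np.zeros(45); p0[2]=.28;p0[8]=.55;p0[14]=.37;p0[23]=.34
    o=least_squares(f,p0,max_nfev=60); print(o.cost,o.x[:24].reshape(8,3).round(3).tolist(),abs(o.x[24:]).max())
    json.dump(list(o.x),open('fk2.json','w'))
    print(max(np.linalg.norm(fk(j,o.x)[0]-pos) for j,pos,T in S[45:]))
    print(fk([-0.02651732,0.61569015,-0.01258945,1.42449323,0.00812798,1.10339754,-0.04037902],o.x)[0])
E
python3 fk2.py
```

```text
3.913041082503115e-08 [[0.0, -0.0, 0.128], [0.0, -0.006, 0.128], [-0.0, -0.006, 0.275], [0.0, -0.005, 0.275], [-0.0, -0.005, 0.186], [0.0, -0.0, 0.186], [-0.0, -0.0, 0.173], [0.0, 0.0, 0.173]] 5.2539912782140646e-08
4.153993685864928e-08
[6.49358664e-01 2.20375356e-06 1.90964376e-01]
```

The forward model is now exact to below a micrometre. I'll check the transfer paths.

```bash
cat > chk.py <<'E'
from h import *; from fk2 import fk; import json
P=json.load(open('fk2.json'))
def path(a,b,n=9):
    for t in np.linspace(0,1,n):
        q=a+(b-a)*t; p,Rm=fk(q,P); ax=Rm[:,2]; g=p-.046*ax; tip=p-.027*ax; body=g-.065*ax
        # elbow & wrist pos
        print(round(t,2),'grasp',((g-BO)).round(3),'tipz',tip[2].round(3),'lean_axis',ax.round(2),'body z',body[2].round(3))
E
python3 - <<'E'
from chk import *
st=env.get_state(); a=st['joints']
T=tool(np.radians(-30),'x',BYAW,-1); u=-T[:,0]
j=np.array(kin.inverse_kinematics(tcp(BO+[0,0,.071]+(.1+.002)*u,T),Q(T))); j[6]-=np.pi; print(j.round(3)); np.save('jf.npy',j)
path(a,j)
W=tool(0,'x',BYAW,1); w=kin.inverse_kinematics(tcp(BO+[0.0,0,.27],W),Q(W)); print('via',w.round(2)); path(np.array(w),j)
print('lift path to +30'); L=tool(np.radians(30),'x',BYAW,1); b=np.array(kin.inverse_kinematics(tcp(BO+[0,0,.071+.12],L),Q(L))); print(b.round(2)); path(j,b)
E
```

```text
[ 1.461  0.7   -1.15   2.234  1.501  0.404 -0.924]
0.0 grasp [ 0.049 -0.005  0.157] tipz 0.14 lean_axis [-0.5   0.07 -0.86] body z 0.213
0.12 grasp [-0.    -0.053  0.126] tipz 0.11 lean_axis [-0.5   0.01 -0.87] body z 0.182
0.25 grasp [-0.039 -0.088  0.101] tipz 0.085 lean_axis [-0.46 -0.05 -0.89] body z 0.159
0.38 grasp [-0.064 -0.109  0.083] tipz 0.066 lean_axis [-0.38 -0.12 -0.92] body z 0.143
0.5 grasp [-0.074 -0.118  0.074] tipz 0.056 lean_axis [-0.25 -0.17 -0.95] body z 0.136
0.62 grasp [-0.071 -0.112  0.077] tipz 0.058 lean_axis [-0.08 -0.2  -0.98] body z 0.14
0.75 grasp [-0.061 -0.09   0.093] tipz 0.074 lean_axis [ 0.12 -0.2  -0.97] body z 0.156
0.88 grasp [-0.051 -0.05   0.122] tipz 0.104 lean_axis [ 0.32 -0.15 -0.93] body z 0.182
1.0 grasp [-0.051  0.006  0.159] tipz 0.143 lean_axis [ 0.5  -0.06 -0.87] body z 0.216
via [ 0.4   0.46  0.19  1.62 -0.09  1.07  0.49]
0.0 grasp [ 0.   -0.    0.27] tipz 0.251 lean_axis [-0.  0. -1.] body z 0.335
0.12 grasp [-0.035 -0.029  0.227] tipz 0.208 lean_axis [-0.08 -0.07 -0.99] body z 0.292
0.25 grasp [-0.062 -0.051  0.192] tipz 0.173 lean
[... 703 characters left out ...]
6
0.12 grasp [-0.057 -0.045  0.123] tipz 0.106 lean_axis [ 0.32 -0.15 -0.94] body z 0.184
0.25 grasp [-0.072 -0.081  0.099] tipz 0.08 lean_axis [ 0.12 -0.21 -0.97] body z 0.162
0.38 grasp [-0.087 -0.101  0.088] tipz 0.07 lean_axis [-0.08 -0.22 -0.97] body z 0.151
0.5 grasp [-0.095 -0.107  0.091] tipz 0.073 lean_axis [-0.25 -0.19 -0.95] body z 0.153
0.62 grasp [-0.091 -0.098  0.106] tipz 0.088 lean_axis [-0.38 -0.14 -0.91] body z 0.165
0.75 grasp [-0.073 -0.077  0.128] tipz 0.111 lean_axis [-0.46 -0.08 -0.88] body z 0.186
0.88 grasp [-0.042 -0.044  0.157] tipz 0.14 lean_axis [-0.5  -0.01 -0.87] body z 0.213
1.0 grasp [ 0.    -0.     0.191] tipz 0.175 lean_axis [-0.5   0.06 -0.87] body z 0.247
```

Good that I checked: the direct path would have struck the stone. Staying in the same elbow family (j3 ≈ −1.15) for both leans looks better, so I'll check that.

```bash
cat > s11.py <<'E'
from chk import *
st=env.get_state(); a=st['joints']
def ik(lean,h,k=0.,x=0.,j3=-1.15,seed=None,dy=0):
    # exact IK by least squares on the FK with j3 fixed, s=+1
    T=tool(np.radians(lean),'x',BYAW,1); u=-T[:,0]; X=np.array([np.cos(BYAW),np.sin(BYAW),0])
    tgt=tcp(BO+[0,0,.071+h]+(k+.002)*u+x*X,T)
    from scipy.optimize import least_squares
    _,R0=fk(a0,P); off=R0.T@T0  # constant map local->tool
    def f(q6):
        q=np.insert(q6,2,j3); t,Rm=fk(q,P); return np.concatenate([t-tgt,((Rm@off)-T).ravel()*.3])
    o=least_squares(f,np.delete(seed,2),xtol=1e-14,ftol=1e-14); q=np.insert(o.x,2,j3); 
    return q,np.sqrt(2*o.cost)
a0=a; T0=M(st['ee_rot'])
np.savez('ref.npz',a0=a0,T0=T0)
if __name__=='__main__':
    s30=np.array([.93,1.06,-1.15,1.32,.78,1.83,-.36]); sm=np.array([1.46,.7,-1.15,2.23,1.5,.4,-.92])
    A,e1=ik(30,.14,seed=s30); B,e2=ik(-30,.12,.0,seed=sm); C,e3=ik(-30,0,.07,seed=sm); D,e4=ik(-30,0,0,seed=sm); E,e5=ik(0,.17,seed=(s30+sm)/2);F,e6=ik(30,.0,seed=s30)
    for n,q,e in zip('ABCDEF',(A,B,C,D,E,F),(e1,e2,e3,e4,e5,e6)): print(n,q.round(3),e)
    print('cur->A');path(a,A,6);print('A->C');path(A,C,8);print('A->E');path(A,E,5);print('E->B');path(E,B,5);print('B->C');path(B,C,4)
    np.savez('q.npz',A=A,B=B,C=C,D=D,E=E,F=F)
E
python3 s11.py
```

```text
A [ 0.921  1.012 -1.15   1.286  0.748  1.886 -0.315] 1.1638723700454823e-11
B [ 1.392  0.675 -1.15   2.096  1.214  0.448 -0.678] 9.94871016603192e-13
C [ 1.419  0.786 -1.15   2.228  1.653  0.47  -1.054] 2.0680705689884133e-15
D [ 1.341  0.979 -1.15   2.192  1.865  0.616 -1.193] 8.488113878351902e-09
E [ 1.161  0.725 -1.15   1.638  0.693  1.245 -0.257] 4.175508629006015e-12
F [ 0.933  1.2   -1.15   1.388  0.897  1.738 -0.409] 8.395652320409874e-16
cur->A
0.0 grasp [ 0.049 -0.005  0.157] tipz 0.14 lean_axis [-0.5   0.07 -0.86] body z 0.213
0.2 grasp [0.027 0.013 0.142] tipz 0.126 lean_axis [-0.57  0.11 -0.81] body z 0.194
0.4 grasp [0.013 0.023 0.142] tipz 0.127 lean_axis [-0.61  0.13 -0.78] body z 0.193
0.6 grasp [0.006 0.025 0.155] tipz 0.14 lean_axis [-0.61  0.12 -0.78] body z 0.205
0.8 grasp [0.003 0.017 0.178] tipz 0.163 lean_axis [-0.58  0.09 -0.81] body z 0.231
1.0 grasp [ 0.001 -0.     0.213] tipz 0.196 lean_axis [-0.5   0.06 -0.87] body z 0.269
A->C
0.0 grasp [ 0.001 -0.     0.213] tipz 0.196 lean_axis [-0.5   0.06 -0.87] body z 0.269
0.14 grasp [ 0.002 -0.035  0.182] tipz 0.1
[... 1093 characters left out ...]
25 grasp [ 0.005 -0.022  0.222] tipz 0.203 lean_axis [ 0.13 -0.08 -0.99] body z 0.286
0.5 grasp [ 0.008 -0.031  0.207] tipz 0.189 lean_axis [ 0.26 -0.12 -0.96] body z 0.27
0.75 grasp [ 0.006 -0.024  0.198] tipz 0.181 lean_axis [ 0.39 -0.12 -0.92] body z 0.258
1.0 grasp [-0.001  0.     0.193] tipz 0.176 lean_axis [ 0.5  -0.06 -0.87] body z 0.249
B->C
0.0 grasp [-0.001  0.     0.193] tipz 0.176 lean_axis [ 0.5  -0.06 -0.87] body z 0.249
0.33 grasp [-0.014 -0.001  0.171] tipz 0.154 lean_axis [ 0.49 -0.07 -0.87] body z 0.227
0.67 grasp [-0.026  0.     0.151] tipz 0.134 lean_axis [ 0.49 -0.07 -0.87] body z 0.207
1.0 grasp [-0.036  0.004  0.133] tipz 0.117 lean_axis [ 0.5  -0.06 -0.87] body z 0.19
```

```bash
cat > s12.py <<'E'
from chk import *
q=np.load('q.npz'); st=env.get_state(); T=M(st['ee_rot'])
env.move_straight(st['position']-.05*T[:,0],None,.25)
a=env.get_state()['joints']; print(a.round(2)); path(a,q['A'],5)
for n in 'AEBC': env.movej(q[n]); s=env.get_state(); print(n,s['t'],s['wrist_force'].round(1))
shot('side','side15.png');shot('wrist','wrist15.png')
print('D path');path(q['C'],q['D'],4); print('D->B'); path(q['D'],q['B'],5)
E
python3 s12.py; python3 -c "
import cv2,numpy as np
a=cv2.resize(cv2.imread('pics/side15.png')[100:300,220:486],(400,300));b=cv2.resize(cv2.imread('pics/wrist15.png'),(400,300));cv2.imwrite('pics/c15.png',np.hstack([a,b]))"
```

```text
[ 0.31  0.91  0.24  1.05 -0.    1.69  0.38]
0.0 grasp [ 0.074 -0.008  0.2  ] tipz 0.183 lean_axis [-0.5   0.06 -0.87] body z 0.256
0.25 grasp [0.04  0.006 0.172] tipz 0.157 lean_axis [-0.59  0.12 -0.8 ] body z 0.224
0.5 grasp [0.018 0.015 0.167] tipz 0.152 lean_axis [-0.62  0.13 -0.77] body z 0.217
0.75 grasp [0.006 0.013 0.181] tipz 0.166 lean_axis [-0.59  0.11 -0.8 ] body z 0.233
1.0 grasp [ 0.001 -0.     0.213] tipz 0.196 lean_axis [-0.5   0.06 -0.87] body z 0.269
A 23.9083 [0.5 0.2 0. ]
E 24.5667 [-0.2  0.  -0.3]
B 25.35 [-0.4  0.   0.1]
C 25.85 [ 0.9 -0.2  0.1]
D path
0.0 grasp [-0.036  0.004  0.133] tipz 0.117 lean_axis [ 0.5  -0.06 -0.87] body z 0.19
0.33 grasp [-0.025  0.002  0.113] tipz 0.097 lean_axis [ 0.49 -0.06 -0.87] body z 0.17
0.67 grasp [-0.013  0.     0.093] tipz 0.077 lean_axis [ 0.49 -0.06 -0.87] body z 0.15
1.0 grasp [-0.001  0.     0.073] tipz 0.056 lean_axis [ 0.5  -0.06 -0.87] body z 0.129
D->B
0.0 grasp [-0.001  0.     0.073] tipz 0.056 lean_axis [ 0.5  -0.06 -0.87] body z 0.129
0.25 grasp [-0.006 -0.004  0.099] tipz 0.082 lean_axis [ 0.48 -0.06 -0.88] body z 0.156
0.5 grasp [-0.008 -0.005  0.127] tipz 0.111 lean_axis [ 0.47 -0.06 -0.88] body z 0.185
0.75 grasp [-0.006 -0.003  0.159] tipz 0.142 lean_axis [ 0.48 -0.06 -0.88] body z 0.216
1.0 grasp [-0.001  0.     0.193] tipz 0.176 lean_axis [ 0.5  -0.06 -0.87] body z 0.249
```

View pics/c15.png

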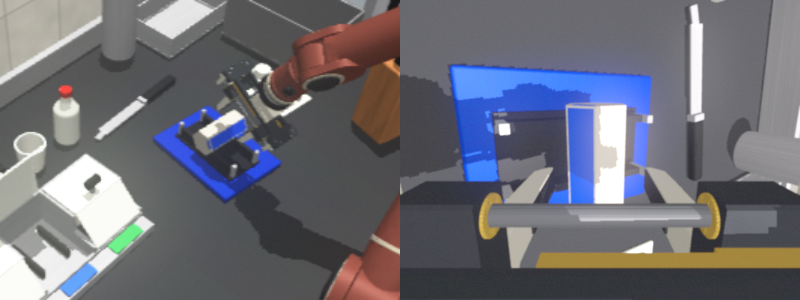

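The fingers straddle the stone: it is centred at (597,150) in the right panel, between the pads, with blue on the robot side. I'll go down and grip, lift, turn 60°, and lower it.

```bash
cat > s13.py <<'E'
from chk import *
q=np.load('q.npz')
env.movej(q['D']); s=env.get_state(); print('D',s['t'],s['wrist_force'].round(1))
move_gripper(0,grip_force=45); s=env.get_state(); print(s['t'],s['finger_gap'],s['wrist_force'].round(1))
assert .5<s['finger_gap']<.66
env.movej(q['B']); s=env.get_state(); print('B',s['t'],s['finger_gap'],s['wrist_force'].round(1))
env.movej(q['E']); env.movej(q['A']); s=env.get_state(); print('A',s['t'],s['finger_gap'],s['wrist_force'].round(1),s['joints'].round(2))
shot('side','side16.png');shot('wrist','wrist16.png')
L=tool(np.radians(30),'x',BYAW,1); print(kin.inverse_kinematics(tcp(BO+[0,0,.073+.02],L),Q(L)).round(2))
E
python3 s13.py; python3 -c "
import cv2,numpy as np
a=cv2.resize(cv2.imread('pics/side16.png')[100:300,220:486],(400,300));b=cv2.resize(cv2.imread('pics/wrist16.png'),(400,300));cv2.imwrite('pics/c16.png',np.hstack([a,b]))"
```

```text
D 26.3333 [-0.7 -0.5  0.2]
26.7583 0.5794408778222783 [-5.5  0.1  7.9]
B 27.425 0.5801227743408663 [-1.2  0.1 -6.4]
A 28.8667 0.581327607092177 [-0.8 -0.1 -4.5] [ 0.92  1.01 -1.15  1.29  0.75  1.88 -0.31]
[ 0.92  1.14 -1.1   1.38  0.84  1.72 -0.37]
```

View pics/c16.png

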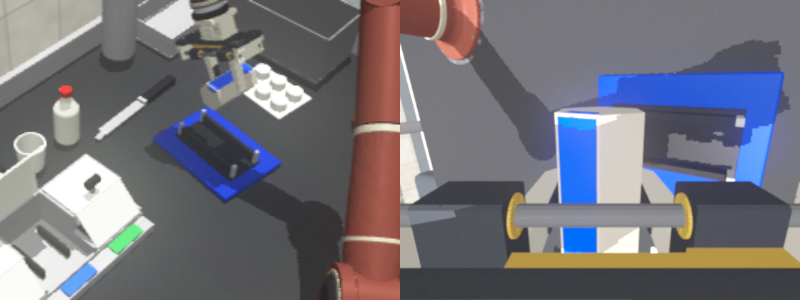

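Blue now faces up (side view 232,80). In the wrist view it is the left of the two visible flats, the one that is level at this lean. I'll lower it gently.

```bash
cat > s14.py <<'E'
from h import *
L=tool(np.radians(30),'x',BYAW,1); p=BO+[0,0,.071]
env.move_straight(tcpS(p+[0,0,.02],L),Q(L),.15)
print('hit',env.move_straight(tcpS(p-[0,0,.004],L),Q(L),.03,threshold=5))
st=env.get_state(); print(st['t'],(st['position']-.044*L[:,0]-p).round(4),st['wrist_force'].round(1))
move_gripper(.76)
st=env.get_state(); print(st['t'],st['finger_gap'],st['wrist_force'].round(1))
env.move_straight(st['position']-.12*L[:,0],None,.2)
for n in('side','wrist','scene'):
    im,d,c,Rc,o=shot(n,n+'17.png'); np.savez(n+'17.npz',im=im,d=d,Rc=Rc,o=o,c=[c[k] for k in('fx','fy','cx','cy')])
    P=cloud(d,c,Rc,o); X=np.array([np.cos(BYAW),np.sin(BYAW),0]);Y=np.array([-X[1],X[0],0]);B=(P-BO)@np.stack([X,Y,ZC],1)
    hsv=cv2.cvtColor(im,cv2.COLOR_BGR2HSV); b=cv2.inRange(hsv,(105,120,50),(130,255,255))>0
    t=B[b&(d>0)&(abs(B[...,2]-.098)<.01)&(abs(B[...,0])<.07)&(abs(B[...,1])<.08)]
    if len(t)>20:
        A=np.c_[t[:,:2],np.ones(len(t))]; co=np.linalg.lstsq(A,t[:,2],rcond=None)[0]
        print(n,len(t),t.mean(0).round(4),'slopes',co[:2].round(3),cv2.minAreaRect((t[:,:2]*1000).astype(np.float32)))
s=env.get_state(); print(s['t'],s['joints'].round(2))
E
python3 s14.py; python3 -c "
import cv2,numpy as np
a=cv2.resize(cv2.imread('pics/side17.png')[100:300,220:486],(400,300));b=cv2.resize(cv2.imread('pics/wrist17.png'),(400,300));cv2.imwrite('pics/c17.png',np.hstack([a,b]))"
```

```text
hit True
30.5333 [-0.0002 -0.      0.0015] [ 1.2 -0.5  5.6]
31.0583 0.7567452840048678 [ 1.1 -0.4  0.2]
side 189 [-0.0005  0.0008  0.0981] slopes [-0.063 -0.005] ((1.3147869110107422, 2.4263877868652344), (35.517704010009766, 109.38861846923828), 2.452562093734741)
wrist 2624 [0.0001 0.0146 0.0991] slopes [ 0.002 -0.001] ((0.1595478057861328, 0.17730331420898438), (104.50291442871094, 27.648513793945312), 89.92755889892578)
scene 163 [-0.0039  0.0041  0.1   ] slopes [0.065 0.005] ((-5.186789512634277, 3.167388916015625), (102.7159652709961, 31.035654067993164), 88.97319030761719)
31.9583 [ 0.82  1.1  -1.09  1.11  0.8   1.91 -0.26]
```

View pics/c17.png

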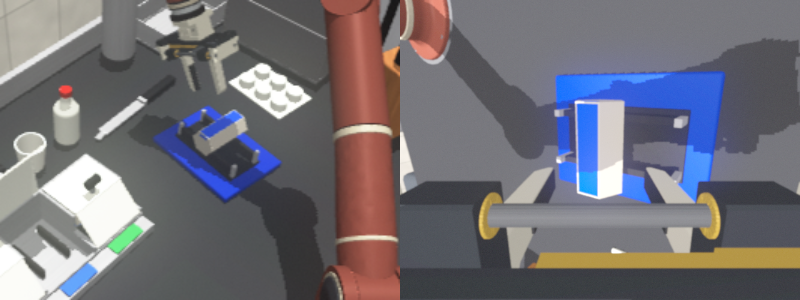

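The stone lies level with blue up, centre about (0, 0.002) in the board frame, slopes below 0.003 in the wrist view. I'll go back to the open lid's knob from behind and shut it.

```bash
cat > s15.py <<'E'
from chk import *
from scipy.optimize import least_squares
z=np.load('ref.npz'); off=fk(z['a0'],P)[1].T@z['T0']
def ikj(pos,T,seed,j3):
    def f(q6):
        q=np.insert(q6,2,j3); t,Rm=fk(q,P); return np.concatenate([t-pos,((Rm@off)-T).ravel()*.3])
    o=least_squares(f,np.delete(seed,2),xtol=1e-14,ftol=1e-14); return np.insert(o.x,2,j3),np.sqrt(2*o.cost)
lean=np.radians(9)*1.87
T=tool(lean,'y',YAW,1); k=knob(1.867); u=-T[:,0]
K1,e=ikj(tcp(k+.12*u,T),T,np.array([-.14,.98,-.4,.62,.23,1.86,1.2]),-.42); print(K1.round(2),e)
W,e=ikj(tcp([.66,-.08,.36],tool(.1,'y',YAW,1)),tool(.1,'y',YAW,1),np.array([.2,.6,-.4,.9,.2,1.4,1.2]),-.42); print(W.round(2),e)
a=env.get_state()['joints']
def pw(a,b):
    for t in np.linspace(0,1,7):
        p,Rm=fk(a+(b-a)*t,P); ax=Rm[:,2]; print('  ',(p-.046*ax).round(3),'tip',(p-.027*ax).round(3),ax.round(2))
pw(a,W);print();pw(W,K1)
np.savez('k.npz',K1=K1,W=W)
E
python3 s15.py
```

```text
[-0.14  0.98 -0.42  0.62  0.24  1.86  1.2 ] 7.486271694230339e-10
[ 0.27  0.66 -0.42  1.05  0.25  1.59  1.5 ] 1.8134020335630152e-12
   [ 0.542 -0.309  0.175] tip [ 0.532 -0.308  0.158] [-0.5   0.06 -0.86]
   [ 0.566 -0.272  0.198] tip [ 0.557 -0.271  0.181] [-0.47  0.04 -0.88]
   [ 0.588 -0.234  0.223] tip [ 0.58  -0.233  0.206] [-0.43  0.02 -0.9 ]
   [ 0.609 -0.196  0.251] tip [ 0.602 -0.196  0.234] [-0.37  0.   -0.93]
   [ 0.629 -0.157  0.283] tip [ 0.623 -0.157  0.265] [-0.29 -0.01 -0.96]
   [ 0.646 -0.119  0.319] tip [ 0.642 -0.119  0.301] [-0.2  -0.01 -0.98]
   [ 0.66 -0.08  0.36] tip [ 0.658 -0.08   0.341] [-0.1 -0.  -1. ]

   [ 0.66 -0.08  0.36] tip [ 0.658 -0.08   0.341] [-0.1 -0.  -1. ]
   [ 0.679 -0.041  0.349] tip [ 0.677 -0.041  0.33 ] [-0.13  0.01 -0.99]
   [0.694 0.    0.336] tip [0.691 0.001 0.317] [-0.16  0.01 -0.99]
   [0.706 0.043 0.323] tip [0.703 0.043 0.304] [-0.19  0.01 -0.98]
   [0.714 0.087 0.308] tip [0.71  0.087 0.29 ] [-0.22  0.01 -0.97]
   [0.718 0.132 0.293] tip [0.713 0.132 0.274] [-0.26  0.01 -0.97]
   [0.718 0.177 0.276] tip [0.712 0.177 0.258] [-0.29 -0.   -0.96]
```

```bash
cat > s16.py <<'E'
from chk import *
z=np.load('k.npz'); env.movej(z['W']); move_gripper(.62); env.movej(z['K1'])
T=tool(np.radians(9)*1.87,'y',YAW,1)
print('hit',env.move_straight(tcp(knob(1.867),T),Q(T),.15,threshold=10))
move_gripper(0,grip_force=25); s=env.get_state(); print(s['t'],s['finger_gap'],s['wrist_force'].round(1))
if .3<s['finger_gap']<.45:
  for th in (1.6,1.3,1.0,.7,.4,.15,-.01):
    T=tool(np.radians(9)*max(th,0),'y',YAW,1); env.move_straight(tcp(knob(th),T),Q(T),.13)
    s=env.get_state(); print(th,s['t'],round(s['finger_gap'],3),s['wrist_force'].round(1))
shot('side','side18.png'); shot('wrist','wrist18.png')
E
python3 s16.py; python3 -c "
import cv2,numpy as np
a=cv2.resize(cv2.imread('pics/side18.png')[100:350,100:433],(400,300));b=cv2.resize(cv2.imread('pics/wrist18.png'),(400,300));cv2.imwrite('pics/c18.png',np.hstack([a,b]))"
```

```text
hit False
36.5167 0.36163533091839 [0.9 0.5 0.6]
1.6 36.8333 0.361 [-0.3  1.4 -0.3]
1.3 37.1667 0.36 [-0.1  1.1 -0.6]
1.0 37.5 0.365 [-0.6  1.8  1. ]
0.7 37.8333 0.364 [-0.6  2.1  2.4]
0.4 38.1667 0.366 [ 0.7  2.6 -0.4]
0.15 38.475 0.362 [ 2.2  3.7 -3.1]
-0.01 38.725 0.365 [1.5 2.2 3.3]
```

View pics/c18.png

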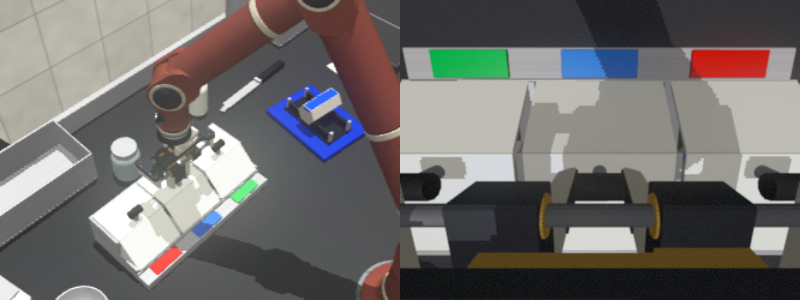

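The lid looks shut. I'll press a touch, release, back off and check its level against the neighbours.

```bash
cat > s17.py <<'E'
from h import *
T=tool(0,'y',YAW,1)
print('hit',env.move_straight(tcp(knob(0)+[0,0,-.006],T),Q(T),.03,threshold=6)); print(env.get_state()['wrist_force'].round(1))
move_gripper(.62)
env.move_straight(tcp(knob(0)+[0,0,.16],T),Q(T),.2)
s=env.get_state(); print(s['t'],s['wrist_force'].round(1))
for n in('wrist','side','scene'):
    im,d,c,Rc,o=shot(n,n+'19.png'); P=cloud(d,c,Rc,o); L=(P-[BAY[0],BAY[1],0])@np.stack([XC,YC,ZC],1)
    for nm,y in (('c',-.136),('b',0),('a',.136)):
        m=(d>0)&(abs(L[...,1]-y)<.055)&(L[...,0]>-.024)&(L[...,0]<.055)&(L[...,2]>.06)&(L[...,2]<.115)&(im.min(-1)>80)
        q=L[m]
        if len(q)>30:
            A=np.c_[q[:,:2],np.ones(len(q))]; co=np.linalg.lstsq(A,q[:,2],rcond=None)[0]; print(n,nm,len(q),'slope x',co[0].round(3),'z med',np.median(q[:,2]).round(4))
    X=np.array([np.cos(BYAW),np.sin(BYAW),0]);Y=np.array([-X[1],X[0],0]);B=(P-BO)@np.stack([X,Y,ZC],1)
    hsv=cv2.cvtColor(im,cv2.COLOR_BGR2HSV); b=cv2.inRange(hsv,(105,120,50),(130,255,255))>0
    t=B[b&(d>0)&(abs(B[...,2]-.098)<.01)&(abs(B[...,0])<.07)&(abs(B[...,1])<.08)]
    if len(t)>20: print(n,'stone',len(t),t.mean(0).round(4),cv2.minAreaRect((t[:,:2]*1000).astype(np.float32)))
E
python3 s17.py; python3 -c "
import cv2,numpy as np
a=cv2.resize(cv2.imread('pics/side19.png')[100:350,100:433],(400,300));b=cv2.resize(cv2.imread('pics/scene19.png')[100:330,130:436],(400,300));cv2.imwrite('pics/c19.png',np.hstack([a,b]))"
```

```text
hit True
[-0.8 -1.1  4.4]
40.6 [ 0.2 -0.2 -0.4]
wrist c 5784 slope x -0.001 z med 0.0996
wrist b 6009 slope x 0.0 z med 0.0995
wrist a 5817 slope x -0.0 z med 0.0994
side c 617 slope x 0.009 z med 0.0986
side b 715 slope x -0.011 z med 0.0986
side a 842 slope x -0.003 z med 0.0989
side stone 186 [-0.0003 -0.0002  0.0979] ((0.2950620651245117, -0.57177734375), (32.78254699707031, 115.48709869384766), 1.496287226676941)
scene c 629 slope x 0.004 z med 0.1005
scene b 648 slope x -0.008 z med 0.1007
scene a 675 slope x -0.005 z med 0.1005
scene stone 168 [-0.0041  0.0026  0.1   ] ((-4.436286926269531, 1.2310371398925781), (29.682838439941406, 107.45198059082031), 0.14587636291980743)
```

View pics/c19.png

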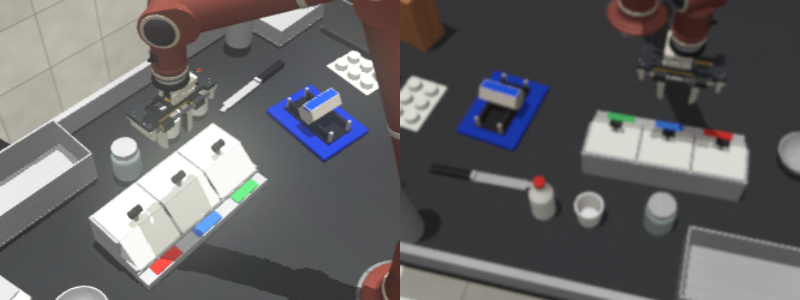

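All three lids are level, with the same height and slopes near 0. The stone lies blue side up across the rails, the bystanders look unmoved, and the gripper is clear of everything. I'm handing in.

```bash
python3 -c "
from h import *
print(env.get_state()['t']); print(order.close_job())"
```

```text
40.75
the job is handed in; nothing more can be done
None
```

The stone from the blue-tagged bay (the middle one, bay_b) now lies across both rails of the holder with its blue flat up. I opened only that lid and shut it again, and handed the job in at 40.75 s.

**What I did:** The blue flat started 60° towards the hinges, so one placement could not bring it up. I set the stone on the rails once and regripped it leaning towards the robot. Then I turned it 60° and lowered it gently, stopping at about 5 N of contact.

**Last checks:**
- **Stone:** centred within about 5 mm of the middle. The wrist view taken just after release shows the blue flat level (slopes below 0.003) and square to the rails within about 0.1°. The side and scene views are coarser there: their fits gave slopes of about 0.06, in opposite directions, and angles up to 2.5°. They still showed the stone in place after the lid was shut.
- **Lids:** all three match in height within 0.3 mm in each camera view, and their slopes are at most 0.011.
- **Worktop and arm:** the bystanders looked unmoved in the pictures; I did not measure them. The gripper was clear of everything.

**Did not match or went wrong:**
- **Fingertips:** all three cameras put them about 27 mm behind the reported TCP, not 8 mm ahead as stated. My first grip closed above the knob without touching it. I then used the measured value, and every later grip fitted.
- **Unsafe path:** a forward model fitted to the arm showed that the first path I had in mind for the regrip would have run into the stone. I took another route before moving.

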